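# Set up the folding vegetable rack and close it with its spring

### The arm

A 6-joint arm with a two-finger parallel gripper is mounted at the origin on a cart in front of the work surface, level with it; the furniture and walls round the work are solid. World frame = base frame: x ahead of the robot, y to its left, z up, the work surface at z = 0. Lengths are in m, angles in degrees, forces in N, time in s.
With the tool pointing down it reaches from about 0.4 to 0.825 m from the base axis. Payload 7 kg.
Tool frame: the origin (TCP) lies on the front face of the gripper's body, between the roots of the fingers; the fingertips stand 66 mm ahead of it and the grasp point (between the pads) lies 47 mm ahead of it; z points along the fingers, y is the line along which they close (so a half turn about z gives the same grasp; the last joint's range is limited). The gripper opens to 88 mm and grips with 3 to 60 N. Pads are 19 mm wide; open, the fingers measure 130 mm over their backs; the gripper's body (78 mm by 193 mm) begins 47 mm behind the grasp point.
Start: joints at [83.772, 20.546, 0.682, 0, -70.136, -16.507], TCP at [0.261, 0.623, 0.292] pointing down, gripper open.
Joint ranges: [-176.03, 176.03], [-82.01, 121.73], [-58.28, 71.71], [-173.87, 95.51], [-174.79, -0.11], [-173.66, 173.66]. Speed limits (degrees/s): [136.94, 136.94, 172.46, 180, 180, 180].

### API

Orientations are given as [roll, pitch, yaw] about the fixed x, y, z axes, in that order (R = Rz(yaw) Ry(pitch) Rx(roll)).
In Python, from plant import ctrl gives the robot as it stands.
- The arm moves only by the tool send_rows, never from a script. Its argument "deltas" is a list of rows, each a list of 2 entries, a list of its own where there are three numbers: the shift along the tool's x, y, z each as a share of 800 mm, from -1 to 1, then the turn about the tool's z as a share of 90 degrees, from -1 to 1. A call has exactly 5 rows; each row is the pose to reach, as a shift and turn from the pose commanded when the call began, along the tool's axes at that moment; what a row does not reach only later rows make up. A row lasts 1/12 s, in which the tool goes at most 41.7 mm and 7.16 degrees, less where a joint would pass 70% of its speed; a pose out of reach is approached as far as the arm can. A call with a number of a shift or a turn outside -1 to 1 is refused whole. A call with a gripper value outside its range is refused whole. "gripper" is the opening, from 0 (shut) to 1 (fully open), set as the call begins (left out, the last holds). The fingers move at their own pace and stop on an object; the grip force is fixed at half the most. Time passes only in rows, so rows that repeat a pose let the fingers close, or fill a call up. It gives the time, the measured TCP pose, the force, the opening and the grip force at its end, in the units of the state.
- ctrl.get_obs(): the state, without advancing time (a new reading comes with each control period).
- ctrl.snapshot(name): name is "side" or "top"; returns a dict with "color" (480x640x3 uint8, red, green, blue), "vertical_fov" (degrees; the focal length in pixels is half the picture's height over the tangent of half this angle, whatever the lens; pixels are square), "cx", "cy" (the principal point, pixels), "rvec" (rotation vector, rad) and "tvec" (3), from world to camera coordinates, as OpenCV has them. Camera axes: x right, y down, z forward; pixel columns grow to the right and rows downward; lengths in m; the calibration is good to about 2 mm. A picture is of the moment at which its call begins. There is no depth.
- ctrl.close_job(): hands the job in; it is judged then, once.
Trained networks look in a picture, given as the dict that the camera call returned (one of the last four; its "shot" number tells which), for a name from the list of things; names that differ only in an ending like _2 or _b are one class to them, and where a whole thing is asked for, a point or a joint stands for the part that bears it (a point fixed in the world has none). Each returns a list of dicts, best first, with "conf" (0 to 1); they miss things now and then, are a little off and sometimes report something else, mostly with a low value. They report only what shows in the picture. A call takes as long as a camera call. They do not tell look-alikes from the thing itself.
- ctrl.boxes_of(picture, thing): "xy" ([column, row] as shares, 0 to 1, of the picture: columns of its width, rows of its height, amid what is visible of it).
- ctrl.cut_out(picture, thing): "pixels" (480x640 bool, what is visible of it) and "xy" ([column, row] as shares, 0 to 1, of the picture: columns of its width, rows of its height, amid what is visible of it).
The state is a dict: "clock": time; "joint_pos": joint angles; "qvel": joint speeds; "tau": joint torques, N m; "tool_pos": TCP position; "orientation": TCP orientation; "force": force on the tool from outside, world axes, zero at the start; "moment": the same for the moment, N m; "opening": finger opening in m; "gripper_force": force on a finger pad.
Only numpy, scipy, OpenCV 4.12 (cv2) and the standard library are available. Lean on these libraries where they do the work, as an engineer would, in place of code of your own. Each camera call takes 0.05 s, during which the arm holds its last target. There are 200 camera calls.

### The job

Set up the folding vegetable rack: first raise its three hinged walls (back, left, right) fully upright, then lay every loose garlic bulb on the rack's floor between the walls, side by side. After that, use the spring puller (not your fingers) to stretch the rack's spring across the open front and catch its hook on the anchor post, then hang the puller upright in its fork stand again. Leave the other kitchen things where they are.

Things in the scene. Friction and masses are not known exactly. Their poses are not given: they have to be found in the camera images.
- rack: folding vegetable rack, wooden base board 138 x 240 mm, fixed. Origin on the worktop under the middle of its floor; x to the back wall, y to the left wall; open front at -x. Floor 18 mm above the worktop; free floor between raised walls: x -55 to 52, y -99 to 99 mm. Hinge lines, 22 mm above the worktop: back wall x = 58 (middle y = 0), left wall y = 105, right wall y = -105 (middles x = 5).
- wall_back (a joint): angle of the rack's back wall, rad: 0 lying flat outwards, 1.571 upright, stop at 1.62. Stiff hinge (0.2 N m): the wall stays where it is left. The hinge line runs along the rack's y, 22 mm above the worktop; each wall is 6 mm thick and reaches 40 mm from the hinge line, with its tab on the free edge.
- wall_left (a joint): angle of the rack's left wall, rad: 0 lying flat outwards, 1.571 upright, stop at 1.62. Stiff hinge (0.2 N m): the wall stays where it is left. The hinge line runs along the rack's x, 22 mm above the worktop; each wall is 6 mm thick and reaches 40 mm from the hinge line, with its tab on the free edge.
- wall_right (a joint): angle of the rack's right wall, rad: 0 lying flat outwards, 1.571 upright, stop at 1.62. Stiff hinge (0.2 N m): the wall stays where it is left. The hinge line runs along the rack's x, 22 mm above the worktop; each wall is 6 mm thick and reaches 40 mm from the hinge line, with its tab on the free edge.
- wall_back_tab (a point): middle of the pull tab on the free edge of the back wall; moves with it. Tab 18 mm wide along the hinge line, 8 mm thick, standing 44 mm out from the wall's edge in its plane; 66 mm from the hinge line and 4 mm off the hinge plane (upper side when flat). Pinched across the 18 mm from above it can turn between the fingers as the wall swings up. x points from hinge to tab, y along the hinge.
- wall_left_tab (a point): middle of the pull tab on the free edge of the left wall; moves with it. Tab 18 mm wide along the hinge line, 8 mm thick, standing 44 mm out from the wall's edge in its plane; 66 mm from the hinge line and 4 mm off the hinge plane (upper side when flat). Pinched across the 18 mm from above it can turn between the fingers as the wall swings up. x points from hinge to tab, y along the hinge.
- wall_right_tab (a point): middle of the pull tab on the free edge of the right wall; moves with it. Tab 18 mm wide along the hinge line, 8 mm thick, standing 44 mm out from the wall's edge in its plane; 66 mm from the hinge line and 4 mm off the hinge plane (upper side when flat). Pinched across the 18 mm from above it can turn between the fingers as the wall swings up. x points from hinge to tab, y along the hinge.
- swing (a joint): swing of the spring about the upright pivot at the rack's front left corner, rad: 0 when the spring points straight from the pivot at the anchor post; negative when it is swung out to the front, towards the rack's -x (where it starts). Range -0.5 to 0.12; moves level, with light friction, and stays where it is left.
- stretch (a joint): stretch of the spring along its own length, m, 0 to 0.080 (hard stop); it pulls back towards the pivot with 1.6 N + 80 N/m. With the hook caught on the anchor post it reads about 0.043; to bring the hook behind the post it must be at least 0.055.
- spring_pivot (a point): axis of the spring's pivot, at the height of the spring (50 mm above the worktop), on a steel stud at the front left corner. Site x points along the spring from pivot to hook, and turns with it; y points to the rack's inside.
- spring_eye (a point): centre of the level steel eye (24 mm inside, 6 mm wire, 50 mm above the worktop) at the spring's free end, for the puller; 181 mm from the pivot at rest. x points away from the pivot. 16 mm nearer the pivot is the cross bar of the hook, a level J of 6 mm wire: its arm is on the front (rack -x) side, its 18 mm mouth opens to the pivot, with an 8 mm lip on the inside (rack +x).
- hook_end: the spring's free end (hook and eye in one, steel); the fingers must not touch it. Its origin is the pivot point moved outwards by the stretch.
- anchor_post (a point): axis of the anchor post at the height of the spring (50 mm above the worktop), at the rack's front right corner, 200 mm from the pivot. Upright steel pin, 10 mm diameter, top 64 mm above the worktop. Caught, the hook's bar lies against the side of the post away from the pivot (eye centre about 24 mm beyond the post axis).
- puller_grip (a point): middle of the spring puller's upright square wooden handle (26 x 26 x 70 mm; z up along it; x, y its flats). Below it a steel disc (48 mm diameter, underside 40 mm below this point) and an upright 9 mm steel peg ending 80 mm below this point in a 13 mm ball. Used upright, ball through the eye from above, its end about 20 mm below the eye's level. 120 g.
- stand_fork (a point): puller's fork stand, dark steel, foot 64 x 64 mm, fixed. Point on top of the two level prongs, 70 mm above the worktop, mid between them; the slot (22 mm wide) is open to point -x and closed by a plate 24 mm from the point at +x. The puller hangs with its disc on the prongs, peg between them (grip point 40 mm above this point), and lifts straight up.
- bulb_a_mid (a point): garlic bulb, roundish, 48 x 50 x 51 mm high, 24 g; point at its middle, 25 mm above its underside. It may be absent.
- bulb_b_mid (a point): garlic bulb, roundish, 48 x 50 x 51 mm high, 24 g; point at its middle, 25 mm above its underside. It may be absent.
- bulb_c_mid (a point): garlic bulb, roundish, 48 x 50 x 51 mm high, 24 g; point at its middle, 25 mm above its underside. It may be absent.
- bulb_d_mid (a point): garlic bulb, roundish, 48 x 50 x 51 mm high, 24 g; point at its middle, 25 mm above its underside. It may be absent.
- mill: wooden pepper mill, 58 x 58 x 150 mm; leave alone. Origin under its middle.
- lemon: lemon, 83 x 58 x 58 mm; leave alone. Origin under its middle.
- salt: salt shaker, 44 x 44 x 90 mm; leave alone. Origin under its middle.
There are look-alikes about, which are no part of the job. Leave any green look-alike of the part that bears puller_grip alone.

How it is judged:
By the outcome, as a careful person would: the job done as asked, in the order asked, and still so for the second after the job is handed in, with the robot touching nothing.
Of bulb_a, bulb_b, bulb_c, bulb_d only 2 to 3 are there at a start; the rules pass over those that are not, and their reading is None.
At some moment in a run one of bulb_a, bulb_b, bulb_c, bulb_d may be knocked a few centimetres aside while the robot is not near it.
It also fails if it takes over 210 s, if anything falls off the work surface, if the arm or the gripper's body presses on something with over 40 N, if the wrist force passes 120 N, or if a joint passes its speed limit or range.

## Working session

There is one attempt and no reset: what is moved stays moved. The work goes in short steps, Python scripts to look and compute and a tool call to move; the robot and the scene stay as the last step left them, time stands still between calls to the robot, and variables do not carry over. Pictures are saved under pics/ and viewed, at most 16 in all, crops included, and the job is handed in when it is done.

Besides the shell and the picture viewer there is one more tool, called after "Call:" as name(argument=value, ...), one argument or row to a line, values as JSON. send_rows: Moves the arm, as the interface text tells. Shift numbers are shares of 800 mm and turn numbers shares of 90 degrees, none past 1 either way. Its arguments: {"type":"object","properties":{"deltas":{"type":"array","items":{"type":"array"}},"gripper":{"type":"number"}},"required":["deltas"]}

```bash
ls; mkdir -p pics
cat > h.py <<'E'
from plant import ctrl
import numpy as np, cv2
def K(p):
    f=240/np.tan(np.radians(p["vertical_fov"])/2)
    return np.array([[f,0,p["cx"]],[0,f,p["cy"]],[0,0,1.]])
def ray(p,uv):
    R=cv2.Rodrigues(np.array(p["rvec"],float))[0];t=np.array(p["tvec"],float).ravel()
    d=R.T@np.linalg.inv(K(p))@np.array([uv[0],uv[1],1.]);return -R.T@t,d
def at(p,uv,z):
    c,d=ray(p,uv);return c+d*(z-c[2])/d[2]
def proj(p,X):
    return cv2.projectPoints(np.atleast_2d(np.array(X,float)),np.array(p["rvec"],float),np.array(p["tvec"],float),K(p),None)[0][:,0]
def tri(p1,u1,p2,u2):
    c1,d1=ray(p1,u1);c2,d2=ray(p2,u2);d1/=np.linalg.norm(d1);d2/=np.linalg.norm(d2)
    s=np.linalg.lstsq(np.c_[d1,-d2],c2-c1,rcond=None)[0];a=c1+s[0]*d1;b=c2+s[1]*d2
    return (a+b)/2,np.linalg.norm(a-b)
def save(p,n,crop=None,k=1):
    im=p["color"][:,:,::-1]
    if crop: im=im[crop[1]:crop[3],crop[0]:crop[2]]
    cv2.imwrite("pics/"+n,cv2.resize(im,None,fx=k,fy=k,interpolation=cv2.INTER_CUBIC))
def find(p,n,m=0.2):
    return [(np.round(np.array(d["xy"])*[640,480],1),round(d["conf"],2)) for d in ctrl.boxes_of(p,n) if d["conf"]>m]
E
python3 - <<'E'
from h import *
P={n:ctrl.snapshot(n) for n in("top","side")}
for n,p in P.items():
    save(p,n+"0.png"); print(n,p["vertical_fov"],ray(p,(320,240)))
    for t in "rack wall_back_tab wall_left_tab wall_right_tab spring_pivot spring_eye anchor_post puller_grip stand_fork bulb_a_mid mill lemon salt".split():
        r=find(p,t); print(t,[(u.tolist(),c,np.round(at(p,u,.025)[:2],3).tolist()) for u,c in r])
print(ctrl.get_obs())
E
```

```text
pics
top 44.30723616951525 (array([0.42917496, 0.02450237, 1.34704329]), array([ 0.09454305, -0.00921886, -0.99553764]))
rack [([301.0, 233.9], 0.85, [0.568, 0.055]), ([310.7, 274.3], 0.46, [0.477, 0.033])]
wall_back_tab [([210.6, 318.6], 0.71, [0.377, 0.254]), ([294.0, 202.5], 0.57, [0.64, 0.072])]
wall_left_tab [([245.1, 246.2], 0.72, [0.539, 0.181]), ([337.4, 282.1], 0.68, [0.46, -0.027])]
wall_right_tab [([357.9, 216.5], 0.7, [0.609, -0.073])]
spring_pivot [([305.6, 274.8], 0.9, [0.476, 0.044]), ([423.2, 301.2], 0.41, [0.419, -0.219])]
spring_eye [([243.6, 247.5], 0.7, [0.536, 0.184]), ([337.3, 279.0], 0.57, [0.467, -0.027]), ([292.6, 201.6], 0.5, [0.642, 0.075])]
anchor_post [([341.4, 278.3], 0.25, [0.469, -0.036])]
puller_grip [([213.8, 316.4], 0.76, [0.382, 0.247]), ([358.3, 164.4], 0.66, [0.728, -0.074])]
stand_fork [([223.8, 311.7], 0.86, [0.393, 0.225]), ([339.6, 274.5], 0.34, [0.477, -0.032])]
bulb_a_mid [([433.8, 266.4], 0.69, [0.497, -0.244])]
mill [([452.0, 158.9], 0.59, [0.743, -0.288])]
lemon [([195.9, 173.0], 0.82, [0.705, 0.295])]
salt [([228.0, 162.1], 0.8, [0.731,
[... 980 characters left out ...]
.8], 0.9, [0.738, 0.233])]
{'clock': 1.4, 'joint_pos': array([ 8.37725224e+01,  2.05445716e+01,  6.81917086e-01,  3.20392265e-04,
       -7.01364111e+01, -1.65075220e+01]), 'qvel': array([-0.06478369,  0.02915756, -0.02552257, -0.13794025,  0.05629738,
        0.07464582]), 'tau': array([-2.03153547e-05, -5.82376349e+01,  2.93287003e+01,  7.00246319e+00,
        1.22537889e-02, -2.92176037e-05]), 'tool_pos': array([0.26087002, 0.62252417, 0.29218214]), 'orientation': array([-1.79999019e+02, -2.34142069e-05, -2.27348907e+01]), 'force': array([ 0.20669627,  0.15030278, -0.18556653]), 'moment': array([-0.01322707,  0.01771737, -0.00089987]), 'gripper_force': 0.0, 'opening': 0.08769264656411992}
```

```bash
sleep 1
```

```text
(no output)
```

View pics/top0.png

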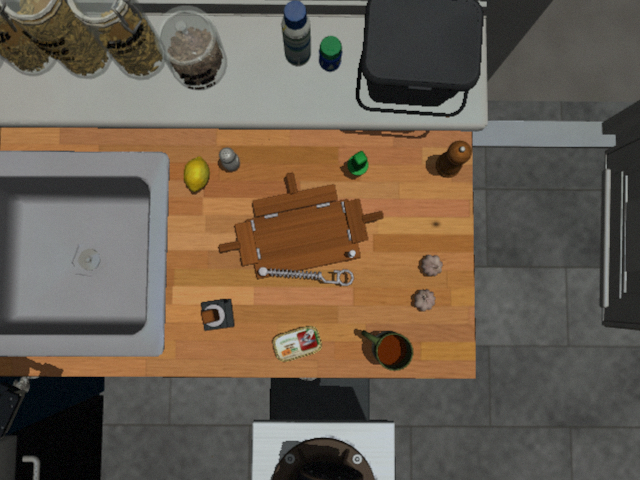

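View pics/side0.png

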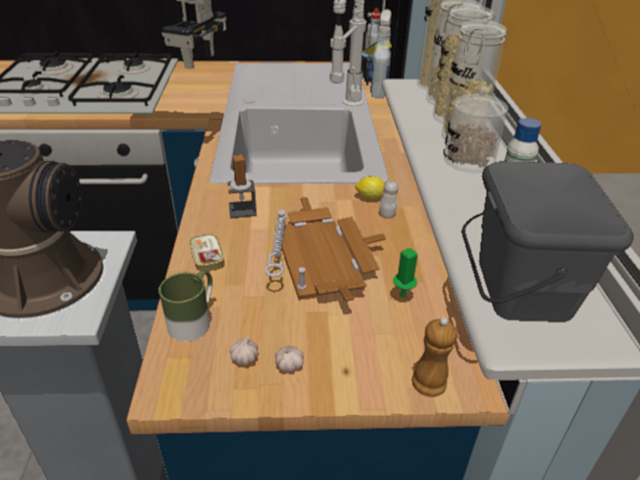

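Top view: the brown-handled puller hangs in the dark stand at (212,315), and the green look-alike is at (358,164). There are two bulbs, at (431,265) and (424,299). The spring pivot is at (264,271), the eye at (345,278) and the post at (351,254). The side view shows the brown puller at (239,170), the green one at (405,270), and the bulbs at (244,352) and (289,358). Only those two could be taken for the puller, and by the description I choose the brown one.

Run:
```python
from h import *
p=ctrl.snapshot("top");s=ctrl.snapshot("side")
a=cv2.resize(p["color"][165:335,195:395,::-1],None,fx=4,fy=4,interpolation=cv2.INTER_CUBIC)[:600]
cv2.imwrite("pics/topc.png",a[:600,:800])
b=cv2.resize(s["color"][195:315,255:395,::-1],None,fx=4,fy=4,interpolation=cv2.INTER_CUBIC)
c=cv2.resize(s["color"][145:225,220:270,::-1],None,fx=4,fy=4,interpolation=cv2.INTER_CUBIC)
im=np.zeros((480,760,3),np.uint8);im[:480,:560]=b;im[:320,560:760]=c
cv2.imwrite("pics/sidec.png",im)
for n in("puller_grip","bulb_a_mid","spring_eye","hook_end","rack","salt","lemon","mill"):
    for q in(p,s):
        for d in ctrl.cut_out(q,n):
            if d["conf"]>.3:
                ys,xs=np.nonzero(d["pixels"]);print(n,q["shot"],round(d["conf"],2),np.round(np.array(d["xy"])*[640,480],1),xs.min(),xs.max(),ys.min(),ys.max(),len(xs))
```

```text
puller_grip 3 0.93 [359.4 168.9] 348 369 152 175 402
puller_grip 3 0.9 [212.5 316.8] 202 224 305 326 378
puller_grip 4 0.97 [240.9 176. ] 231 250 155 200 526
puller_grip 4 0.95 [405.1 271.7] 393 417 248 296 757
bulb_a_mid 3 0.85 [434.9 263.9] 422 441 256 276 322
bulb_a_mid 4 0.61 [288.9 358.6] 275 303 345 371 594
spring_eye 3 0.61 [338.8 276.6] 319 353 270 285 221
spring_eye 4 0.49 [275.  263.7] 265 282 249 276 218
hook_end 3 0.64 [339.3 279.7] 319 353 270 285 222
hook_end 3 0.33 [195.8 176.6] 184 209 157 191 715
hook_end 4 0.72 [274.9 269. ] 264 283 248 276 261
rack 3 0.64 [243.5 242.8] 220 258 222 265 861
rack 3 0.46 [422.5 300.9] 415 435 290 310 340
rack 4 0.82 [321.1 256.6] 265 385 197 301 7343
salt 3 0.77 [229.5 160. ] 219 240 148 171 397
salt 4 0.64 [389.1 201.2] 380 397 181 218 553
salt 4 0.56 [277.2 246.5] 265 285 216 276 498
lemon 3 0.96 [195.2 174.9] 185 208 157 190 647
lemon 4 0.98 [369.9 185.4] 356 383 175 199 526
lemon 4 0.62 [359.  241.7] 338 384 217 272 1070
lemon 4 0.35 [320.1 253.2] 266 384 198 300 7018
mill 3 0.86 [453.5 159.8] 436 471 141 177 889
mill 4 0.67 [437.1 361.9] 412 457 319 397 2343
```

View pics/topc.png

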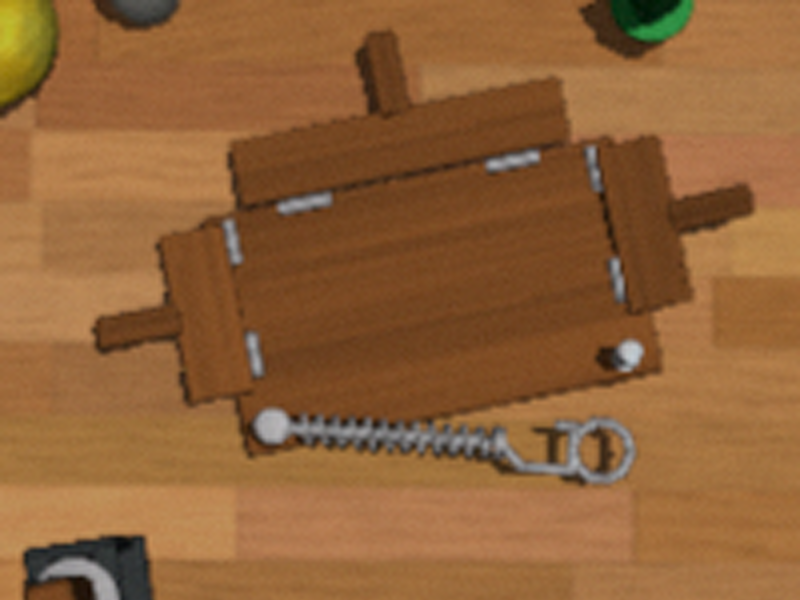

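View pics/sidec.png

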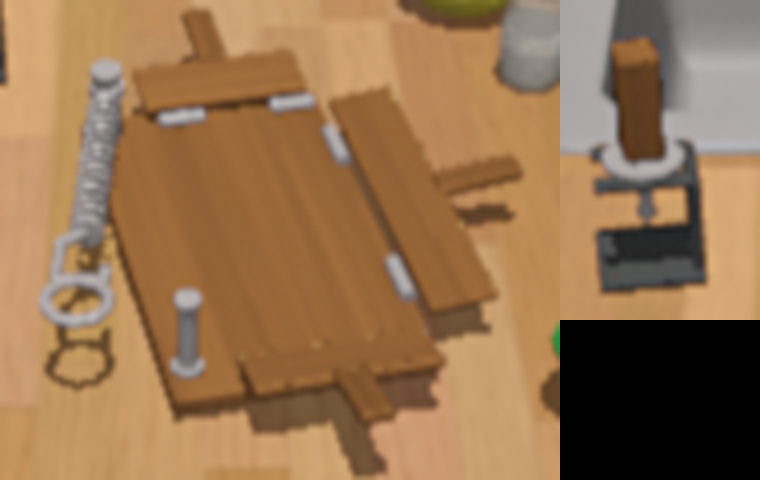

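Run:
```python
from h import *
p=ctrl.snapshot("top");s=ctrl.snapshot("side")
T=lambda a:np.array(a)/4+[195,165]
S=lambda a:np.array(a)/4+[255,195]
pts=dict(Ltip=((98,334),(195,14)),Lroot=((178,322),(212,57)),Rtip=((750,199),(378,412)),Rroot=((674,215),(350,372)),Btip=((380,36),(519,164)),Broot=((396,108),(440,182)),
 h1=((232,242),(292,101)),h2=((255,355),(182,117)),b1=((305,203),(336,144)),b2=((513,161),(400,276)),pivtop=((272,426),(107,68)),posttop=((629,352),(188,296)),eye=((602,451),(77,300)))
W={k:tri(p,T(a),s,S(b)) for k,(a,b) in pts.items()}
for k,(w,e) in W.items(): print(k,np.round(w*1000,1),round(e*1000,1))
d=W["pivtop"][0]-W["posttop"][0];print("d",np.linalg.norm(d[:2]),np.degrees(np.arctan2(-d[0],d[1])))
# hinge based
for a,b in(("h1","h2"),):
    v=W[a][0]-W[b][0];print(np.degrees(np.arctan2(v[1],v[0])))
v=W["b1"][0]-W["b2"][0];print(np.degrees(np.arctan2(-v[0],v[1])))
v=W["Ltip"][0]-W["Rtip"][0];print(np.degrees(np.arctan2(-v[0],v[1])),np.linalg.norm(v))
# puller, bulbs
print("pull",tri(p,(212.5,316.8),s,(240.9,176)))
print("bulbA",tri(p,(431,265),s,(289,358.6)),at(p,(431,265),.03)); print("bulbB",tri(p,(424,299.5),s,(244,352)),at(p,(424,299.5),.03))
save(p,"pullt.png",(190,290,240,340),8)
```

```text
Ltip [536.  237.3  30.1] 5.3
Lroot [544.1 192.8  29.1] 7.1
Rtip [ 612.8 -126.3   46.7] 5.0
Rroot [604.3 -85.   34.3] 3.6
Btip [707.1  81.   33.1] 7.6
Broot [665.1  71.8  28.7] 4.2
h1 [590.1 164.5  17.4] 5.6
h2 [526.3 150.6  16.7] 6.3
b1 [612.6 123.4  16.7] 5.2
b2 [637.3   5.3  18.5] 5.0
pivtop [484.7 136.6  60.3] 6.6
posttop [526.1 -58.1  60.4] 5.5
eye [472.2 -44.2  46.9] 5.5
d 0.19912419757424252 12.013298867054157
12.301445735419383
11.805134864242541
11.919284393814285 0.371980776569493
pull (array([0.38846648, 0.23940739, 0.09148028]), np.float64(0.009853236182257391))
bulbA (array([ 0.50210571, -0.23969246,  0.01424377]), np.float64(0.0025204779591054397)) [ 0.49999892 -0.23663673  0.03      ]
bulbB (array([ 0.42429857, -0.22311925,  0.0141991 ]), np.float64(0.0028806629159141583)) [ 0.42294151 -0.22034202  0.03      ]
```

View pics/pullt.png

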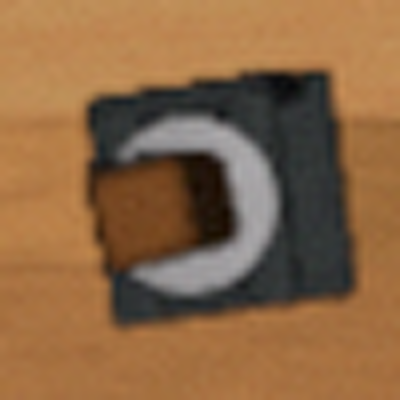

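```bash
cat >> h.py <<'E'
T=lambda a:(np.array(a)+.5)/4-.5+[195,165]
S=lambda a:(np.array(a)+.5)/4-.5+[255,195]
pts=dict(Ltip=((98,334),(195,14),26),Rtip=((750,199),(378,412),26),Btip=((380,36),(519,164),26),
 h1=((232,242),(292,101),24),h2=((255,355),(182,117),24),b1=((305,203),(336,144),24),b2=((513,161),(400,276),24),posttop=((629,352),(188,296),64),eye=((602,451),(77,300),50),piv=((272,426),(107,68),62))
E
python3 - <<'E'
from h import *
p=ctrl.snapshot("top");s=ctrl.snapshot("side")
print(p["cx"],p["cy"],s["cx"],s["cy"])
for k,(a,b,z) in pts.items():
    A=at(p,T(a),z/1e3)*1e3;B=at(s,S(b),z/1e3)*1e3;print(k,np.round(A[:2],1),np.round(B[:2],1),np.round((B-A)[:2],1))
print("bulbs",[np.round(at(p,u,.03)[:2]*1e3,1) for u in((431,265),(424,299.5))],[np.round(at(s,u,.025)[:2]*1e3,1) for u in((289,358.6),(244,352))])
o=lambda c:(np.array(c)+.5)/8-.5+[190,290]
print("disc",at(p,o((198,205)),.07+.003), "handle top",at(p,o((143,213)),.145),"stand",[np.round(at(p,o(c),.0)[:2]*1e3,1) for c in((92,100),(330,72),(355,292),(115,322))])
c=lambda c:(np.array(c)+.5)/4-.5+[220,145]
print("side: disc",at(s,c((640-560,155)),.073),"ball",at(s,c((647-560,207)),.03+.006),"top",at(s,c((634-560,45)),.145))
E
```

```text
318.10194871190777 246.13171006417105 316.4027328115822 243.21010756527457
Ltip [534.5 238.7] [537.9 245.7] [3.4 7. ]
Rtip [ 613.9 -127.8] [ 617.8 -103. ] [ 3.8 24.8]
Btip [705.5  82.3] [712.4  92.7] [ 6.8 10.3]
h1 [587.3 164.6] [591.4 157.1] [ 4.  -7.5]
h2 [523.5 150.6] [528.5 142.3] [ 5.  -8.3]
b1 [609.9 123.7] [613.5 115.4] [ 3.6 -8.4]
b2 [634.8   6.3] [6.382e+02 3.000e-01] [ 3.4 -6. ]
posttop [523.9 -57.2] [528.1 -60.9] [ 4.2 -3.8]
eye [470.2 -43.3] [474.4 -46.4] [ 4.1 -3.1]
piv [482.1 137.1] [487.2 136. ] [ 5.1 -1.1]
bulbs [array([ 500. , -236.6]), array([ 422.9, -220.3])] [array([ 503.5, -248.8]), array([ 427. , -232.5])]
disc [0.38635236 0.2383021  0.073     ] handle top [0.38666322 0.24007139 0.145     ] stand [array([413.3, 281.3]), array([421.7, 213.9]), array([359.7, 205.6]), array([350.8, 273.3])]
side: disc [0.38937736 0.23756939 0.073     ] ball [0.39089665 0.23945711 0.036     ] top [0.39085744 0.23728429 0.145     ]
```

```bash
cat >> h.py <<'E'
import json
A=np.radians(12.);ORG=np.array([.5694,.0526])
def rw(x,y):  # rack mm -> world m
    return ORG+np.array([x*np.cos(A)-y*np.sin(A),x*np.sin(A)+y*np.cos(A)])/1e3
def plan(way,start=None):
    "way: [x,y,z_grasp,yaw,nrows]; prints calls"
    if start is None:
        o=ctrl.get_obs();c=np.r_[o["tool_pos"],o["orientation"][2]]
    else: c=np.array(start,float);c[2]+=.047
    seq=[];q=c.copy()
    for w in way:
        t=np.array(w[:4],float);t[2]+=.047;n=int(w[4])
        seq+=[q+(t-q)*(i+1)/n for i in range(n)];q=t
    while len(seq)%5: seq.append(seq[-1])
    for k in range(0,len(seq),5):
        y=np.radians(c[3]);R=np.array([[np.cos(y),np.sin(y),0],[np.sin(y),-np.cos(y),0],[0,0,-1]])
        rows=[]
        for s in seq[k:k+5]:
            d=R.T@(s[:3]-c[:3])/.8;rows.append([[round(float(v),4)+0. for v in d],round(-(s[3]-c[3])/90,4)+0.])
        print(json.dumps(rows))
        r=rows[-1];c=np.r_[c[:3]+R@np.array(r[0])*.8,c[3]-r[1]*90]
    print("end",np.round(c-[0,0,.047,0],4))
E
python3 - <<'E'
from h import *
l=rw(5,171)
print(l)
plan([[l[0],l[1],.19,-78,15],[l[0],l[1],.028,-78,5]])
p=ctrl.snapshot("top");s=ctrl.snapshot("side")
print("green",tri(p,(359.4,168.9),s,(405.1,271.7)),"mugrim",[at(p,u,.09)[:2] for u in((390,330),(357,333),(412,350),(390,368))], "salt",at(s,(387,215),0.0))
E
```

```text
[0.53873784 0.2209028 ]
[[[0.0343, 0.0219, 0.0046], 0.0409], [[0.0686, 0.0438, 0.0092], 0.0819], [[0.1029, 0.0658, 0.0138], 0.1228], [[0.1372, 0.0877, 0.0184], 0.1638], [[0.1715, 0.1096, 0.023], 0.2047]]
[[[0.0394, 0.01, 0.0046], 0.0409], [[0.0789, 0.0199, 0.0092], 0.0819], [[0.1183, 0.0299, 0.0138], 0.1228], [[0.1578, 0.0399, 0.0184], 0.1637], [[0.1973, 0.0498, 0.023], 0.2047]]
[[[0.0406, -0.003, 0.0046], 0.0409], [[0.0811, -0.006, 0.0092], 0.0819], [[0.1217, -0.009, 0.0138], 0.1228], [[0.1623, -0.0121, 0.0184], 0.1637], [[0.2029, -0.0151, 0.023], 0.2047]]
[[[0.0, 0.0, 0.0405], 0.0], [[0.0, 0.0, 0.081], 0.0], [[0.0, 0.0, 0.1215], 0.0], [[0.0, 0.0, 0.162], 0.0], [[0.0, 0.0, 0.2025], 0.0]]
end [ 5.38800e-01  2.20900e-01  2.80000e-02 -7.80026e+01]
green (array([ 0.71766462, -0.07411698,  0.06327384]), np.float64(0.015629511292520864)) mugrim [array([ 0.35840629, -0.1366385 ]), array([ 0.35163131, -0.06677544]), array([ 0.31685847, -0.1829945 ]), array([ 0.27907565, -0.13640348])] salt [0.73739374 0.20953203 0.        ]
```

Call:
send_rows(
  deltas=[
    [[0.034,0.022,0.005],0.041],
    [[0.069,0.044,0.009],0.082],
    [[0.103,0.066,0.014],0.123],
    [[0.137,0.088,0.018],0.164],
    [[0.1715,0.1096,0.023],0.2047],
  ],
  gripper=0.6,
)

```text
clock: 3.02
tool_pos: [0.3541, 0.4874, 0.2738]
orientation: [-180.0, 0.0, -41.3]
force: [0.7, 0.1, 0.1]
opening: 0.0599
gripper_force: 0.0
```

Call:
send_rows(
  deltas=[
    [[0.0394,0.01,0.0046],0.0409],
    [[0.0789,0.0199,0.0092],0.0819],
    [[0.1183,0.0299,0.0138],0.1228],
    [[0.1578,0.0399,0.0184],0.1637],
    [[0.1973,0.0498,0.023],0.2047],
  ],
)

```text
clock: 3.43
tool_pos: [0.4468, 0.3534, 0.2555]
orientation: [-180.0, 0.0, -59.8]
force: [-0.0, -0.3, 0.1]
opening: 0.0528
gripper_force: 0.0
```

Call:
send_rows(
  deltas=[
    [[0.0406,-0.003,0.0046],0.0409],
    [[0.0811,-0.006,0.0092],0.0819],
    [[0.1217,-0.009,0.0138],0.1228],
    [[0.1623,-0.0121,0.0184],0.1637],
    [[0.2029,-0.0151,0.023],0.2047],
  ],
)

```text
clock: 3.85
tool_pos: [0.5395, 0.2195, 0.2371]
orientation: [-180.0, 0.0, -78.2]
force: [-0.0, 0.7, 0.2]
opening: 0.0525
gripper_force: 0.0
```

Call:
send_rows(
  deltas=[
    [[0,0,0.03],0],
    [[0,0,0.06],0],
    [[0,0,0.08],0],
    [[0,0,0.1],0],
    [[0,0,0.1],0],
  ],
)

```text
clock: 4.27
tool_pos: [0.5374, 0.2197, 0.1538]
orientation: [179.7, -0.1, -78.1]
force: [-0.8, -0.3, -0.1]
opening: 0.0528
gripper_force: 0.0
```

Run:
```python
from h import *
p=ctrl.snapshot("top");s=ctrl.snapshot("side");o=ctrl.get_obs();print(o["tool_pos"],o["orientation"])
x=o["tool_pos"].copy();y=np.radians(o["orientation"][2]);ty=np.array([np.sin(y),-np.cos(y),0])
im=p["color"][:,:,::-1].copy();im2=s["color"][:,:,::-1].copy()
out=[]
for q,m,c in((p,im,(195,185,295,285)),(s,im2,(260,120,360,240))):
    big=cv2.resize(m[c[1]:c[3],c[0]:c[2]],None,fx=4,fy=4,interpolation=cv2.INTER_CUBIC)
    for sg in(-1,1):
        tip=x+sg*ty*o["opening"]/2-[0,0,.066]
        u=(proj(q,tip)[0]-c[:2]+.5)*4-.5
        cv2.drawMarker(big,tuple(int(v) for v in u),(0,255,255),cv2.MARKER_CROSS,12,1)
        print(sg,u)
    out.append(np.vstack([big,np.zeros((480-big.shape[0],400,3),np.uint8)]))
cv2.imwrite("pics/cal.png",np.hstack(out))
```

```text
[0.53880027 0.22081914 0.15698998] [ 1.79956855e+02 -4.17533246e-02 -7.79921577e+01]
-1 [102.96656461 188.73802046]
1 [121.34580464 284.26412534]
-1 [222.05242858 236.9208871 ]
1 [133.22239204 247.17679033]
```

View pics/cal.png

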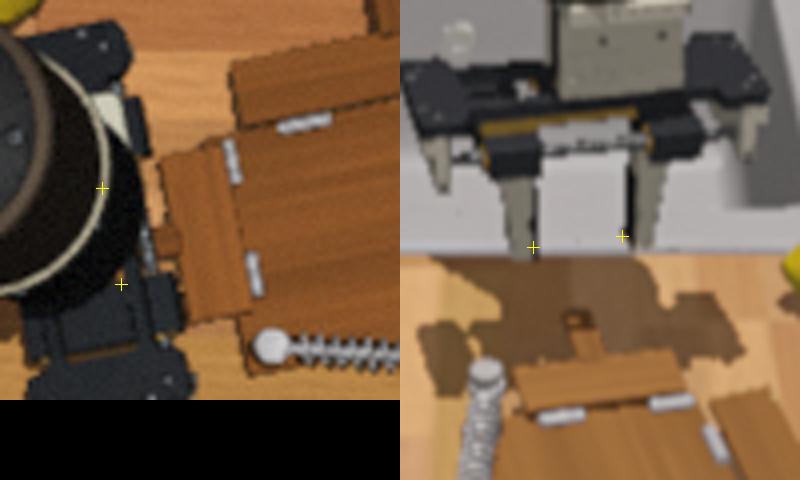

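```bash
cat >> h.py <<'E'
def arc(which,t0,t1,n,yaw,r=66):
    out=[]
    for t in np.linspace(t0,t1,n+1)[1:]:
        e=r*np.cos(t)-4*np.sin(t);z=.022+(r*np.sin(t)+4*np.cos(t))/1e3
        xy=rw(5,105+e) if which=="L" else rw(5,-105-e) if which=="R" else rw(58+e,0)
        out.append([xy[0],xy[1],z,yaw,1])
    return out
E
python3 - <<'E'
from h import *
l=rw(5,171)
plan([[l[0],l[1],.029,-78,5]])
plan(arc("L",.08,1.63,15,-78),start=[l[0],l[1],.029,-78])
t=rw(5,99);plan([[t[0],t[1],.2,-78,5]],start=[t[0],t[1],.088,-78])
E
```

```text
[[[0.0, 0.0, 0.0202], 0.0], [[0.0, 0.0, 0.0405], 0.0], [[-0.0001, 0.0, 0.0607], 0.0001], [[-0.0001, 0.0, 0.081], 0.0001], [[-0.0001, 0.0001, 0.1012], 0.0001]]
end [ 5.38700e-01  2.20900e-01  2.90000e-02 -7.80012e+01]
[[[0.0023, 0.0, -0.0112], 0.0], [[0.0048, 0.0, -0.0194], 0.0], [[0.0081, 0.0, -0.0272], 0.0], [[0.0122, 0.0, -0.0347], 0.0], [[0.0171, 0.0, -0.0417], 0.0]]
[[[0.0055, 0.0, -0.0065], 0.0], [[0.0117, 0.0, -0.0124], 0.0], [[0.0185, 0.0, -0.0176], 0.0], [[0.0258, 0.0, -0.0221], 0.0], [[0.0334, 0.0, -0.0258], 0.0]]
[[[0.0081, 0.0, -0.0029], 0.0], [[0.0164, 0.0, -0.0049], 0.0], [[0.0248, 0.0, -0.0061], 0.0], [[0.0334, 0.0, -0.0064], 0.0], [[0.0419, 0.0, -0.0058], 0.0]]
end [  0.5541   0.1486   0.0876 -78.    ]
[[[0.0, 0.0, -0.028], 0.0], [[0.0, 0.0, -0.056], 0.0], [[0.0, 0.0, -0.084], 0.0], [[0.0, 0.0, -0.112], 0.0], [[0.0, 0.0, -0.14], 0.0]]
end [  0.5537   0.1505   0.2    -78.    ]
```

Call:
send_rows(
  deltas=[
    [[0,0,0.025],0],
    [[0,0,0.05],0],
    [[0,0,0.075],0],
    [[0,0,0.1],0],
    [[0,0,0.101],0],
  ],
)

```text
clock: 4.78
tool_pos: [0.5378, 0.2204, 0.0743]
orientation: [179.8, -0.1, -78.0]
force: [-0.3, -0.7, -0.0]
opening: 0.0524
gripper_force: 0.0
```

Call:
send_rows(
  deltas=[
    [[0,0,0],0],
    [[0,0,0],0],
    [[0,0,0],0],
    [[0,0,0],0],
    [[0,0,0],0],
  ],
  gripper=0,
)

```text
clock: 5.2
tool_pos: [0.5392, 0.2213, 0.0773]
orientation: [-179.9, 0.0, -78.0]
force: [0.3, -0.2, -0.4]
opening: 0.0248
gripper_force: 0.0
```

Call:
send_rows(
  deltas=[
    [[0,0,0],0],
    [[0,0,0],0],
    [[0,0,0],0],
    [[0,0,0],0],
    [[0,0,0],0],
  ],
)

```text
clock: 5.62
tool_pos: [0.5387, 0.2211, 0.0763]
orientation: [-180.0, 0.0, -78.0]
force: [-3.0, 2.9, 5.0]
opening: 0.0179
gripper_force: 30.0
```

Pinched at 18 mm. Next is the arc.

Call:
send_rows(
  deltas=[
    [[0.0023,0.0,-0.0112],0.0],
    [[0.0048,0.0,-0.0194],0.0],
    [[0.0081,0.0,-0.0272],0.0],
    [[0.0122,0.0,-0.0347],0.0],
    [[0.0171,0.0,-0.0417],0.0],
  ],
)

```text
clock: 6.03
tool_pos: [0.5416, 0.2069, 0.1096]
orientation: [180.0, -0.0, -78.0]
force: [3.9, -0.6, -11.1]
opening: 0.0179
gripper_force: 30.0
```

Call:
send_rows(
  deltas=[
    [[0.0055,0.0,-0.0065],0.0],
    [[0.0117,0.0,-0.0124],0.0],
    [[0.0185,0.0,-0.0176],0.0],
    [[0.0258,0.0,-0.0221],0.0],
    [[0.0334,0.0,-0.0258],0.0],
  ],
)

```text
clock: 6.45
tool_pos: [0.547, 0.1815, 0.1306]
orientation: [-180.0, 0.1, -78.0]
force: [-0.6, 6.4, -9.8]
opening: 0.018
gripper_force: 30.0
```

Call:
send_rows(
  deltas=[
    [[0.0081,0.0,-0.0029],0.0],
    [[0.0164,0.0,-0.0049],0.0],
    [[0.0248,0.0,-0.0061],0.0],
    [[0.0334,0.0,-0.0064],0.0],
    [[0.0419,0.0,-0.0058],0.0],
  ],
)

```text
clock: 6.87
tool_pos: [0.554, 0.1492, 0.1365]
orientation: [-179.9, 0.1, -78.0]
force: [-7.9, 7.9, 6.3]
opening: 0.0177
gripper_force: 30.0
```

Call:
send_rows(
  deltas=[
    [[0,0,0],0],
    [[0,0,0],0],
    [[0,0,0],0],
    [[0,0,0],0],
    [[0,0,0],0],
  ],
)

```text
clock: 7.28
tool_pos: [0.5541, 0.1484, 0.1365]
orientation: [-180.0, 0.0, -78.0]
force: [-4.7, 2.2, 7.2]
opening: 0.0174
gripper_force: 30.0
```

Call:
send_rows(
  deltas=[
    [[0,0,0],0],
    [[0,0,0],0],
    [[0,0,-0.03],0],
    [[0,0,-0.06],0],
    [[0,0,-0.1],0],
  ],
  gripper=0.6,
)

```text
clock: 7.7
tool_pos: [0.5534, 0.1477, 0.2144]
orientation: [179.8, -0.1, -78.0]
force: [0.5, -0.1, 0.5]
opening: 0.0455
gripper_force: 0.0
```

Run:
```python
from h import *
s=ctrl.snapshot("side");t=ctrl.snapshot("top")
print([find(q,n) for q in(t,s) for n in("wall_left_tab","wall_right_tab")])
r=rw(5,-167)
plan([[.5537,.1486,.175,-78,1],[r[0],r[1],.15,-78,9],[r[0],r[1],.043,-78,5]])
print("R");plan(arc("R",.3,1.63,15,-78),start=[r[0],r[1],.043,-78])
```

```text
[[(array([312.5, 273.1]), 0.31)], [(array([358.6, 216. ]), 0.59), (array([224.6, 310.6]), 0.36)], [(array([312.3, 215.2]), 0.79)], [(array([344.5, 284.5]), 0.78)]]
[[[-0.0006, -0.0001, -0.0097], -0.0002], [[0.0361, -0.0001, -0.0062], -0.0002], [[0.0728, -0.0002, -0.0028], -0.0002], [[0.1095, -0.0003, 0.0007], -0.0002], [[0.1462, -0.0003, 0.0042], -0.0002]]
[[[0.0367, -0.0001, 0.0035], 0.0], [[0.0734, -0.0002, 0.0069], 0.0], [[0.1101, -0.0002, 0.0104], 0.0], [[0.1468, -0.0003, 0.0139], 0.0], [[0.1835, -0.0003, 0.0173], 0.0]]
[[[0.0, 0.0, 0.0268], 0.0], [[0.0, 0.0, 0.0535], 0.0], [[0.0, 0.0, 0.0803], 0.0], [[0.0, 0.0, 0.107], 0.0], [[0.0, 0.0, 0.1338], 0.0]]
end [ 6.09000e-01 -1.09800e-01  4.30000e-02 -7.80028e+01]
R
[[[-0.003, 0.0, -0.0096], 0.0], [[-0.0065, 0.0, -0.0161], 0.0], [[-0.0105, 0.0, -0.0222], 0.0], [[-0.0151, 0.0, -0.028], 0.0], [[-0.0201, 0.0, -0.0333], 0.0]]
[[[-0.0055, 0.0, -0.0048], 0.0], [[-0.0114, 0.0, -0.0091], 0.0], [[-0.0177, 0.0, -0.0129], 0.0], [[-0.0243, 0.0, -0.0162], 0.0], [[-0.0311, 0.0, -0.0188], 0.0]]
[[[-0.0071, 0.0, -0.002], 0.0], [[-0.0143, 0.0, -0.0034], 0.0], [[-0.0215, 0.0, -0.0042], 0.0], [[-0.0289, 0.0, -0.0043], 0.0], [[-0.0362, 0.0, -0.0037], 0.0]]
end [ 5.945e-01 -4.130e-02  8.760e-02 -7.800e+01]
```

Call:
send_rows(
  deltas=[
    [[0,0,-0.01],0],
    [[0.036,0,-0.006],0],
    [[0.073,0,-0.003],0],
    [[0.11,0,0.001],0],
    [[0.146,0,0.004],0],
  ],
)

```text
clock: 8.42
tool_pos: [0.5783, 0.0331, 0.2111]
orientation: [179.9, -0.0, -78.0]
force: [0.9, 0.6, 0.6]
opening: 0.0525
gripper_force: 0.0
```

Call:
send_rows(
  deltas=[
    [[0.037,0,0.003],0],
    [[0.073,0,0.007],0],
    [[0.11,0,0.01],0],
    [[0.147,0,0.014],0],
    [[0.1835,0,0.017],0],
  ],
)

```text
clock: 8.83
tool_pos: [0.6088, -0.1108, 0.1973]
orientation: [179.9, -0.0, -78.0]
force: [0.3, 0.5, -0.5]
opening: 0.0529
gripper_force: 0.0
```

Call:
send_rows(
  deltas=[
    [[0,0,0.03],0],
    [[0,0,0.06],0],
    [[0,0,0.09],0],
    [[0,0,0.12],0],
    [[0,0,0.1345],0],
  ],
)

```text
clock: 9.25
tool_pos: [0.6071, -0.1096, 0.087]
orientation: [179.7, 0.0, -78.1]
force: [-0.8, -0.4, -1.2]
opening: 0.0524
gripper_force: 0.0
```

Call:
send_rows(
  deltas=[
    [[0,0,0],0],
    [[0,0,0],0],
    [[0,0,0],0],
    [[0,0,0],0],
    [[0,0,0],0],
  ],
  gripper=0,
)

```text
clock: 9.67
tool_pos: [0.6097, -0.1091, 0.0919]
orientation: [-179.9, -0.0, -78.0]
force: [0.0, 0.8, 0.1]
opening: 0.0248
gripper_force: 0.0
```

Call:
send_rows(
  deltas=[
    [[0,0,0],0],
    [[0,0,0],0],
    [[0,0,0],0],
    [[0,0,0],0],
    [[0,0,0],0],
  ],
)

```text
clock: 10.08
tool_pos: [0.6089, -0.1094, 0.0909]
orientation: [-180.0, -0.0, -78.0]
force: [-2.2, -1.8, 4.9]
opening: 0.0173
gripper_force: 30.0
```

Call:
send_rows(
  deltas=[
    [[-0.003,0.0,-0.0096],0.0],
    [[-0.0065,0.0,-0.0161],0.0],
    [[-0.0105,0.0,-0.0222],0.0],
    [[-0.0151,0.0,-0.028],0.0],
    [[-0.0201,0.0,-0.0333],0.0],
  ],
)

```text
clock: 10.5
tool_pos: [0.6054, -0.0932, 0.117]
orientation: [180.0, 0.0, -78.0]
force: [2.4, -2.3, -10.4]
opening: 0.0173
gripper_force: 30.0
```

Call:
send_rows(
  deltas=[
    [[-0.0055,0.0,-0.0048],0.0],
    [[-0.0114,0.0,-0.0091],0.0],
    [[-0.0177,0.0,-0.0129],0.0],
    [[-0.0243,0.0,-0.0162],0.0],
    [[-0.0311,0.0,-0.0188],0.0],
  ],
)

```text
clock: 10.92
tool_pos: [0.6003, -0.0691, 0.1325]
orientation: [180.0, -0.0, -78.0]
force: [3.9, -6.8, -8.0]
opening: 0.0178
gripper_force: 30.0
```

Call:
send_rows(
  deltas=[
    [[-0.0071,0.0,-0.002],0.0],
    [[-0.0143,0.0,-0.0034],0.0],
    [[-0.0215,0.0,-0.0042],0.0],
    [[-0.0289,0.0,-0.0043],0.0],
    [[-0.0362,0.0,-0.0037],0.0],
  ],
)

```text
clock: 11.33
tool_pos: [0.5945, -0.0415, 0.1367]
orientation: [-180.0, -0.1, -78.0]
force: [1.9, -8.7, 3.3]
opening: 0.0179
gripper_force: 30.0
```

Call:
send_rows(
  deltas=[
    [[0,0,0],0],
    [[0,0,0],0],
    [[0,0,0],0],
    [[0,0,0],0],
    [[0,0,0],0],
  ],
)

```text
clock: 11.75
tool_pos: [0.5944, -0.0409, 0.1366]
orientation: [-180.0, -0.0, -78.0]
force: [-2.4, -3.2, 7.8]
opening: 0.0177
gripper_force: 30.0
```

Call:
send_rows(
  deltas=[
    [[0,0,0],0],
    [[0,0,0],0],
    [[0,0,-0.03],0],
    [[0,0,-0.06],0],
    [[0,0,-0.1],0],
  ],
  gripper=0.6,
)

```text
clock: 12.17
tool_pos: [0.5933, -0.0404, 0.2143]
orientation: [179.8, 0.0, -78.0]
force: [1.0, -0.5, -0.6]
opening: 0.0453
gripper_force: 0.0
```

Run:
```python
from h import *
b=rw(58+65.5,0)
plan([[.5945,-.0413,.175,-78,1],[b[0],b[1],.15,12,14],[b[0],b[1],.030,12,5]])
print("B");plan(arc("B",.1,1.63,15,12),start=[b[0],b[1],.03,12])
```

```text
[[[0.0014, -0.0012, -0.0096], -0.0001], [[-0.0073, -0.0118, -0.0074], -0.0715], [[-0.0159, -0.0224, -0.0052], -0.1429], [[-0.0246, -0.033, -0.003], -0.2144], [[-0.0333, -0.0435, -0.0007], -0.2858]]
[[[-0.0032, -0.0133, 0.0022], -0.0714], [[-0.0064, -0.0266, 0.0044], -0.1429], [[-0.0096, -0.0399, 0.0067], -0.2143], [[-0.0128, -0.0532, 0.0089], -0.2857], [[-0.0161, -0.0665, 0.0111], -0.3571]]
[[[0.0044, -0.0129, 0.0023], -0.0715], [[0.0087, -0.0259, 0.0045], -0.1429], [[0.0131, -0.0389, 0.0067], -0.2143], [[0.0174, -0.0518, 0.009], -0.2858], [[0.0217, -0.0648, 0.0112], -0.3572]]
[[[0.0, 0.0, 0.03], 0.0], [[0.0, 0.0, 0.06], 0.0], [[0.0, 0.0, 0.09], 0.0], [[0.0, 0.0, 0.12], 0.0], [[0.0, 0.0, 0.15], 0.0]]
end [ 0.6902  0.0783  0.03   12.0014]
B
[[[-0.0021, 0.0, -0.0115], 0.0], [[-0.0047, 0.0, -0.0195], 0.0], [[-0.0081, 0.0, -0.0272], 0.0], [[-0.0122, 0.0, -0.0345], 0.0], [[-0.0171, 0.0, -0.0414], 0.0]]
[[[-0.0056, 0.0, -0.0063], 0.0], [[-0.0118, 0.0, -0.012], 0.0], [[-0.0185, 0.0, -0.0171], 0.0], [[-0.0257, 0.0, -0.0214], 0.0], [[-0.0333, 0.0, -0.025], 0.0]]
[[[-0.008, 0.0, -0.0028], 0.0], [[-0.0162, 0.0, -0.0048], 0.0], [[-0.0245, 0.0, -0.006], 0.0], [[-0.0329, 0.0, -0.0062], 0.0], [[-0.0413, 0.0, -0.0057], 0.0]]
end [ 0.6184  0.063   0.0877 12.    ]
```

Call:
send_rows(
  deltas=[
    [[0.0014,-0.0012,-0.0096],0],
    [[-0.0073,-0.0118,-0.0074],-0.0715],
    [[-0.0159,-0.0224,-0.0052],-0.143],
    [[-0.0246,-0.033,-0.003],-0.214],
    [[-0.0333,-0.0435,-0.0007],-0.2858],
  ],
)

```text
clock: 12.58
tool_pos: [0.6232, -0.0067, 0.2159]
orientation: [-179.9, 0.0, -52.0]
force: [0.9, -0.6, -0.3]
opening: 0.0525
gripper_force: 0.0
```

Call:
send_rows(
  deltas=[
    [[-0.0032,-0.0133,0.0022],-0.0714],
    [[-0.0064,-0.0266,0.0044],-0.1429],
    [[-0.0096,-0.0399,0.0067],-0.2143],
    [[-0.0128,-0.0532,0.0089],-0.2857],
    [[-0.0161,-0.0665,0.0111],-0.3571],
  ],
)

```text
clock: 13.0
tool_pos: [0.6574, 0.0362, 0.2066]
orientation: [-180.0, 0.0, -19.8]
force: [0.0, 0.1, -0.5]
opening: 0.0524
gripper_force: 0.0
```

Call:
send_rows(
  deltas=[
    [[0.0044,-0.0129,0.0023],-0.0715],
    [[0.0087,-0.0259,0.0045],-0.1429],
    [[0.0131,-0.0389,0.0067],-0.2143],
    [[0.0174,-0.0518,0.009],-0.2858],
    [[0.0217,-0.0648,0.0112],-0.3572],
  ],
)

```text
clock: 13.42
tool_pos: [0.6915, 0.0789, 0.1976]
orientation: [-180.0, -0.0, 12.3]
force: [-0.3, 0.2, 0.6]
opening: 0.0524
gripper_force: 0.0
```

Call:
send_rows(
  deltas=[
    [[0,0,0.03],0],
    [[0,0,0.06],0],
    [[0,0,0.09],0],
    [[0,0,0.12],0],
    [[0,0,0.15],0],
  ],
)

```text
clock: 13.83
tool_pos: [0.6912, 0.0785, 0.0768]
orientation: [-180.0, -0.0, 12.0]
force: [0.3, 1.2, 0.3]
opening: 0.0524
gripper_force: 0.0
```

Call:
send_rows(
  deltas=[
    [[0,0,0],0],
    [[0,0,0],0],
    [[0,0,0],0],
    [[0,0,0],0],
    [[0,0,0],0],
  ],
  gripper=0,
)

```text
clock: 14.25
tool_pos: [0.6922, 0.0783, 0.0797]
orientation: [-180.0, -0.2, 12.0]
force: [0.8, 0.5, 0.2]
opening: 0.0248
gripper_force: 0.0
```

Call:
send_rows(
  deltas=[
    [[0,0,0],0],
    [[0,0,0],0],
    [[0,0,0],0],
    [[0,0,0],0],
    [[0,0,0],0],
  ],
)

```text
clock: 14.67
tool_pos: [0.6921, 0.0777, 0.0787]
orientation: [180.0, -0.1, 12.0]
force: [2.8, -3.8, 5.2]
opening: 0.0176
gripper_force: 30.0
```

Call:
send_rows(
  deltas=[
    [[-0.0021,0.0,-0.0115],0.0],
    [[-0.0047,0.0,-0.0195],0.0],
    [[-0.0081,0.0,-0.0272],0.0],
    [[-0.0122,0.0,-0.0345],0.0],
    [[-0.0171,0.0,-0.0414],0.0],
  ],
)

```text
clock: 15.08
tool_pos: [0.6777, 0.0746, 0.1098]
orientation: [180.0, 0.0, 12.0]
force: [5.2, -4.5, -6.6]
opening: 0.0173
gripper_force: 30.0
```

Call:
send_rows(
  deltas=[
    [[-0.0056,0.0,-0.0063],0.0],
    [[-0.0118,0.0,-0.012],0.0],
    [[-0.0185,0.0,-0.0171],0.0],
    [[-0.0257,0.0,-0.0214],0.0],
    [[-0.0333,0.0,-0.025],0.0],
  ],
)

```text
clock: 15.5
tool_pos: [0.6523, 0.0692, 0.13]
orientation: [180.0, -0.1, 12.0]
force: [8.3, -4.2, -8.5]
opening: 0.0178
gripper_force: 30.0
```

Call:
send_rows(
  deltas=[
    [[-0.008,0.0,-0.0028],0.0],
    [[-0.0162,0.0,-0.0048],0.0],
    [[-0.0245,0.0,-0.006],0.0],
    [[-0.0329,0.0,-0.0062],0.0],
    [[-0.0413,0.0,-0.0057],0.0],
  ],
)

```text
clock: 15.92
tool_pos: [0.6226, 0.0629, 0.1369]
orientation: [180.0, -0.4, 12.1]
force: [10.9, -4.8, 2.5]
opening: 0.0175
gripper_force: 30.0
```

Call:
send_rows(
  deltas=[
    [[0,0,0],0],
    [[0,0,0],0],
    [[0,0,0],0],
    [[0,0,0],0],
    [[0,0,0],0],
  ],
)

```text
clock: 16.33
tool_pos: [0.6216, 0.0627, 0.1369]
orientation: [180.0, -0.3, 12.0]
force: [5.9, -4.5, 4.9]
opening: 0.0177
gripper_force: 30.0
```

Call:
send_rows(
  deltas=[
    [[0,0,0],0],
    [[0,0,0],0],
    [[0,0,-0.04],0],
    [[0,0,-0.08],0],
    [[0,0,-0.13],0],
  ],
  gripper=0.5,
)

```text
clock: 16.75
tool_pos: [0.6176, 0.0626, 0.2378]
orientation: [-180.0, 0.4, 12.0]
force: [1.3, 1.0, -0.7]
opening: 0.0423
gripper_force: 0.0
```

Call:
send_rows(
  deltas=[
    [[0,0.045,-0.02],0.04],
    [[0,0.09,-0.02],0.08],
    [[0,0.135,-0.02],0.1],
    [[0,0.18,-0.02],0.133],
    [[0,0.2,-0.02],0.133],
  ],
  gripper=1,
)

```text
clock: 17.17
tool_pos: [0.6523, -0.0967, 0.2546]
orientation: [-180.0, 0.1, -0.2]
force: [0.1, 0.0, 0.4]
opening: 0.0714
gripper_force: 0.0
```

Run:
```python
from h import *
p=ctrl.snapshot("top");s=ctrl.snapshot("side")
a=cv2.resize(p["color"][170:320,215:395,::-1],None,fx=3,fy=3);a=a[:,:400]
im=np.hstack([cv2.resize(p["color"][170:335,215:465,::-1],(400,264)),cv2.resize(s["color"][195:360,240:490,::-1],(400,264))])
im=cv2.resize(np.vstack([im]),None,fx=1,fy=1)
cv2.imwrite("pics/walls.png",cv2.resize(s["color"][180:330,240:440,::-1],None,fx=4,fy=4,interpolation=cv2.INTER_CUBIC))
for n in("bulb_a_mid",):
  for q in(p,s):
    for d in ctrl.cut_out(q,n):
      if d["conf"]>.2:
        ys,xs=np.nonzero(d["pixels"]);u=((xs.min()+xs.max())/2,(ys.min()+ys.max())/2);print(q["shot"],round(d["conf"],2),u,xs.size,np.round(at(q,u,.03),3))
print(ctrl.get_obs()["tool_pos"])
```

```text
15 0.87 (np.float64(432.0), np.float64(265.5)) 347 [ 0.499 -0.239  0.03 ]
15 0.47 (np.float64(334.5), np.float64(277.5)) 147 [ 0.47  -0.021  0.03 ]
16 0.85 (np.float64(289.5), np.float64(358.5)) 603 [ 0.504 -0.253  0.03 ]
[ 0.65211969 -0.09400995  0.25440778]
```

View pics/walls.png

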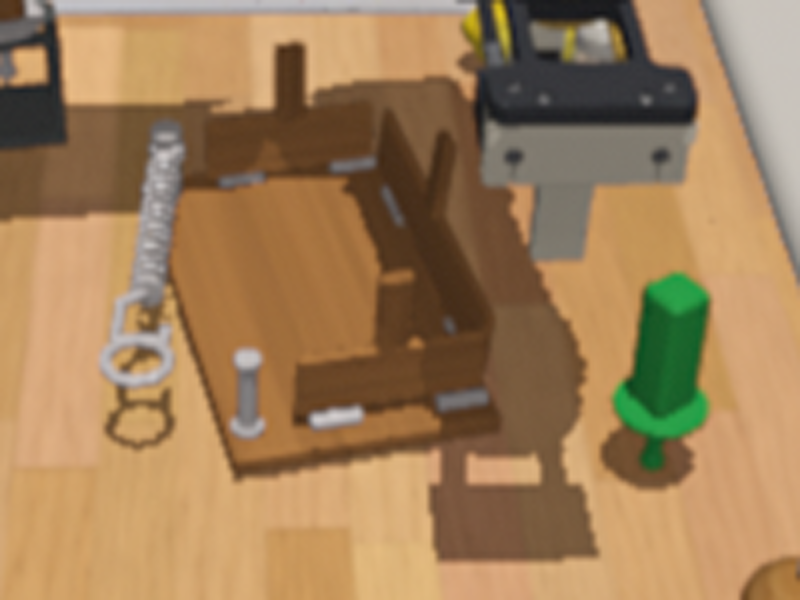

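Run:
```python
from h import *
plan([[.501,-.242,.12,0,6],[.501,-.242,.036,0,4]])
t=rw(-10,-51);print(t)
print("go");plan([[.501,-.242,.18,0,5],[t[0],t[1],.18,-78,13],[t[0],t[1],.08,-78,5],[t[0],t[1],.055,-78,7]],start=[.501,-.242,.036,0])
```

```text
[[[-0.0315, 0.0308, 0.0182], -0.0001], [[-0.0629, 0.0617, 0.0364], -0.0001], [[-0.0944, 0.0925, 0.0546], -0.0002], [[-0.1259, 0.1234, 0.0728], -0.0002], [[-0.1573, 0.1542, 0.091], -0.0003]]
[[[-0.0315, 0.0309, 0.0183], 0.0], [[-0.0315, 0.0309, 0.0445], 0.0], [[-0.0315, 0.0309, 0.0708], 0.0], [[-0.0315, 0.0309, 0.097], 0.0], [[-0.0315, 0.0309, 0.1233], 0.0]]
end [ 0.501  -0.242   0.036  -0.0019]
[0.57022202 0.00063536]
go
[[[0.0, 0.0, -0.036], 0.0], [[0.0, 0.0, -0.072], 0.0], [[0.0, 0.0, -0.108], 0.0], [[0.0, 0.0, -0.144], 0.0], [[0.0, 0.0, -0.18], 0.0]]
[[[0.0067, -0.0233, 0.0], 0.0667], [[0.0133, -0.0467, 0.0], 0.1333], [[0.02, -0.07, 0.0], 0.2], [[0.0266, -0.0933, 0.0], 0.2667], [[0.0333, -0.1167, 0.0], 0.3333]]
[[[-0.0059, -0.0235, 0.0], 0.0667], [[-0.0118, -0.047, 0.0], 0.1334], [[-0.0177, -0.0705, 0.0], 0.2], [[-0.0236, -0.0941, 0.0], 0.2667], [[-0.0295, -0.1176, 0.0], 0.3334]]
[[[-0.0169, -0.0174, 0.0], 0.0666], [[-0.0338, -0.0349, 0.0], 0.1333], [[-0.0506, -0.0523, 0.0], 0.2], [[-0.0506, -0.0523, 0.025], 0.2], [[-0.0506, -0.0523, 0.05], 0.2]]
[[[0.0, 0.0, 0.025], 0.0], [[0.0, 0.0, 0.05], 0.0], [[0.0, 0.0, 0.075], 0.0], [[0.0, 0.0, 0.0795], 0.0], [[0.0, 0.0, 0.0839], 0.0]]
[[[0.0, 0.0, 0.0045], 0.0], [[0.0, 0.0, 0.009], 0.0], [[0.0, 0.0, 0.0134], 0.0], [[0.0, 0.0, 0.0179], 0.0], [[0.0, 0.0, 0.0223], 0.0]]
end [ 5.7020e-01  6.0000e-04  5.5000e-02 -7.8003e+01]
```

Call:
send_rows(
  deltas=[
    [[-0.0315,0.0308,0.0182],0],
    [[-0.063,0.0617,0.0364],0],
    [[-0.0944,0.0925,0.0546],0],
    [[-0.126,0.1234,0.0728],0],
    [[-0.1573,0.1542,0.091],0],
  ],
  gripper=1,
)

```text
clock: 17.78
tool_pos: [0.5255, -0.2167, 0.182]
orientation: [-180.0, 0.0, 0.2]
force: [0.2, -0.0, -1.3]
opening: 0.0877
gripper_force: 0.0
```

Call:
send_rows(
  deltas=[
    [[-0.0315,0.0309,0.0183],0.0],
    [[-0.0315,0.0309,0.0445],0.0],
    [[-0.0315,0.0309,0.0708],0.0],
    [[-0.0315,0.0309,0.097],0.0],
    [[-0.0315,0.0309,0.1233],0.0],
  ],
)

```text
clock: 18.2
tool_pos: [0.5017, -0.241, 0.0834]
orientation: [-180.0, -0.0, 0.1]
force: [1.1, -0.8, 0.2]
opening: 0.0874
gripper_force: 0.0
```

Call:
send_rows(
  deltas=[
    [[0,0,0],0],
    [[0,0,0],0],
    [[0,0,0],0],
    [[0,0,0],0],
    [[0,0,0],0],
  ],
  gripper=0.4,
)

```text
clock: 18.62
tool_pos: [0.5026, -0.2419, 0.0854]
orientation: [180.0, -0.1, 0.1]
force: [0.3, 0.6, 0.3]
opening: 0.0598
gripper_force: 0.0
```

Call:
send_rows(
  deltas=[
    [[0,0,0],0],
    [[0,0,0],0],
    [[0,0,0],0],
    [[0,0,0],0],
    [[0,0,0],0],
  ],
)

```text
clock: 19.03
tool_pos: [0.5022, -0.2422, 0.0847]
orientation: [180.0, -0.1, 0.0]
force: [-0.6, 0.9, 7.3]
opening: 0.0455
gripper_force: 30.0
```

Call:
send_rows(
  deltas=[
    [[0.0,0.0,-0.036],0.0],
    [[0.0,0.0,-0.072],0.0],
    [[0.0,0.0,-0.108],0.0],
    [[0.0,0.0,-0.144],0.0],
    [[0.0,0.0,-0.18],0.0],
  ],
)

```text
clock: 19.45
tool_pos: [0.5014, -0.242, 0.2294]
orientation: [-180.0, 0.0, 0.0]
force: [1.6, -0.7, -0.7]
opening: 0.0454
gripper_force: 30.0
```

Call:
send_rows(
  deltas=[
    [[0.0067,-0.0233,0.0],0.0667],
    [[0.0133,-0.0467,0.0],0.1333],
    [[0.02,-0.07,0.0],0.2],
    [[0.0266,-0.0933,0.0],0.2667],
    [[0.0333,-0.1167,0.0],0.3333],
  ],
)

```text
clock: 19.87
tool_pos: [0.5283, -0.1479, 0.228]
orientation: [-180.0, 0.0, -30.3]
force: [0.3, 0.7, -0.8]
opening: 0.0457
gripper_force: 30.0
```

Call:
send_rows(
  deltas=[
    [[-0.0059,-0.0235,0.0],0.0667],
    [[-0.0118,-0.047,0.0],0.1334],
    [[-0.0177,-0.0705,0.0],0.2],
    [[-0.0236,-0.0941,0.0],0.2667],
    [[-0.0295,-0.1176,0.0],0.3334],
  ],
)

```text
clock: 20.28
tool_pos: [0.5549, -0.0545, 0.2279]
orientation: [180.0, 0.0, -60.3]
force: [0.1, -0.1, 0.2]
opening: 0.0457
gripper_force: 30.0
```

Call:
send_rows(
  deltas=[
    [[-0.0169,-0.0174,0.0],0.0666],
    [[-0.0338,-0.0349,0.0],0.1333],
    [[-0.0506,-0.0523,0.0],0.2],
    [[-0.0506,-0.0523,0.025],0.2],
    [[-0.0506,-0.0523,0.05],0.2],
  ],
)

```text
clock: 20.7
tool_pos: [0.5718, 0.0019, 0.1885]
orientation: [-179.8, 0.0, -77.9]
force: [0.8, -0.5, -0.4]
opening: 0.0457
gripper_force: 30.0
```

Run:
```python
from h import *
p=ctrl.snapshot("top");s=ctrl.snapshot("side");o=ctrl.get_obs();print(o["tool_pos"],o["orientation"],o["opening"])
a=cv2.resize(p["color"][180:300,230:395,::-1],None,fx=2.4,fy=2.4,interpolation=cv2.INTER_CUBIC)
b=cv2.resize(s["color"][170:370,230:380,::-1],None,fx=2.6,fy=2.6,interpolation=cv2.INTER_CUBIC)
h=max(a.shape[0],b.shape[0]);pad=lambda m:np.vstack([m,np.zeros((h-m.shape[0],m.shape[1],3),np.uint8)])
cv2.imwrite("pics/pl.png",np.hstack([pad(a),pad(b)]))
```

```text
[5.68892203e-01 4.72758443e-04 1.84947421e-01] [ 1.79666635e+02  1.33026546e-02 -7.79816453e+01] 0.045668674891920266
```

View pics/pl.png

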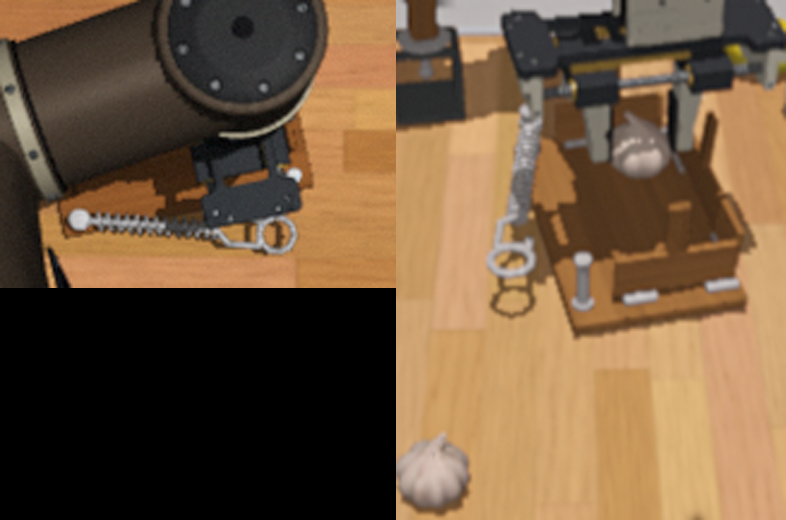

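The bulb is held well over the right half of the rack, and the second bulb is still at side-crop (432,475). I'll lower it now.

Call:
send_rows(
  deltas=[
    [[0.0,0.0,0.025],0.0],
    [[0.0,0.0,0.05],0.0],
    [[0.0,0.0,0.075],0.0],
    [[0.0,0.0,0.0795],0.0],
    [[0.0,0.0,0.084],0.0],
  ],
)

```text
clock: 21.22
tool_pos: [0.5709, 0.0003, 0.1209]
orientation: [179.9, -0.0, -78.0]
force: [-0.1, 0.3, 0.8]
opening: 0.0457
gripper_force: 30.0
```

Call:
send_rows(
  deltas=[
    [[0.0,0.0,0.0045],0.0],
    [[0.0,0.0,0.009],0.0],
    [[0.0,0.0,0.0134],0.0],
    [[0.0,0.0,0.018],0.0],
    [[0.0,0.0,0.0215],0.0],
  ],
)

```text
clock: 21.63
tool_pos: [0.571, 0.0006, 0.1037]
orientation: [-180.0, 0.0, -78.0]
force: [-0.6, -0.5, -0.3]
opening: 0.0455
gripper_force: 30.0
```

Call:
send_rows(
  deltas=[
    [[0,0,0],0],
    [[0,0,0],0],
    [[0,0,0],0],
    [[0,0,0],0],
    [[0,0,0],0],
  ],
)

```text
clock: 22.05
tool_pos: [0.571, 0.0006, 0.1038]
orientation: [-180.0, 0.0, -78.0]
force: [0.8, 0.8, -0.4]
opening: 0.0457
gripper_force: 30.0
```

Call:
send_rows(
  deltas=[
    [[0,0,0.0015],0],
    [[0,0,0.0015],0],
    [[0,0,0.0015],0],
    [[0,0,0.0015],0],
    [[0,0,0.0015],0],
  ],
)

```text
clock: 22.47
tool_pos: [0.5711, 0.0006, 0.1028]
orientation: [-180.0, -0.0, -78.0]
force: [-0.9, 0.6, 5.5]
opening: 0.0457
gripper_force: 30.0
```

Call:
send_rows(
  deltas=[
    [[0,0,0],0],
    [[0,0,0],0],
    [[0,0,0],0],
    [[0,0,0],0],
    [[0,0,0],0],
  ],
  gripper=0.7,
)

```text
clock: 22.88
tool_pos: [0.5707, 0.0005, 0.1021]
orientation: [180.0, 0.0, -78.0]
force: [-0.2, 0.3, -0.2]
opening: 0.0611
gripper_force: 0.0
```

Call:
send_rows(
  deltas=[
    [[0,0,-0.01],0],
    [[0,0,-0.03],0],
    [[0,0,-0.06],0],
    [[0,0,-0.1],0],
    [[0,0,-0.15],0],
  ],
)

```text
clock: 23.3
tool_pos: [0.5696, 0.0003, 0.2224]
orientation: [179.8, -0.0, -78.0]
force: [1.6, 0.1, -0.2]
opening: 0.0613
gripper_force: 0.0
```

Run:
```python
from h import *
p=ctrl.snapshot("top");s=ctrl.snapshot("side")
for q in(p,s):
    for d in ctrl.cut_out(q,"bulb_a_mid"):
      if d["conf"]>.2:
        ys,xs=np.nonzero(d["pixels"]);u=((xs.min()+xs.max())/2,(ys.min()+ys.max())/2);print(q["shot"],round(d["conf"],2),u,xs.size,np.round(at(q,u,.025),3),np.round(at(q,u,.043),3))
print(rw(-10,-51))
x,y=.425,-.226
plan([[.56,-.03,.18,-70,3],[x,y,.12,0,12],[x,y,.036,0,5]])
t=rw(-10,51)
print("go",t);plan([[x,y,.18,0,5],[t[0],t[1],.18,-78,15],[t[0],t[1],.08,-78,5],[t[0],t[1],.055,-78,5]],start=[x,y,.036,0])
```

```text
19 0.58 (np.float64(307.5), np.float64(257.5)) 2157 [0.515 0.04  0.025] [0.514 0.04  0.043]
20 0.87 (np.float64(322.5), np.float64(257.5)) 377 [0.573 0.02  0.025] [ 0.571 -0.002  0.043]
[0.57022202 0.00063536]
[[[0.0116, 0.0073, -0.0011], -0.0295], [[0.0231, 0.0146, -0.0022], -0.059], [[0.0347, 0.0219, -0.0033], -0.0885], [[0.0517, 0.0399, 0.0029], -0.1534], [[0.0688, 0.0579, 0.0092], -0.2182]]
[[[0.0099, 0.0227, 0.0062], -0.0648], [[0.0199, 0.0454, 0.0125], -0.1296], [[0.0299, 0.0681, 0.0187], -0.1944], [[0.0399, 0.0908, 0.025], -0.2592], [[0.0499, 0.1135, 0.0312], -0.324]]
[[[-0.0023, 0.0247, 0.0063], -0.0649], [[-0.0046, 0.0493, 0.0125], -0.1297], [[-0.0069, 0.074, 0.0188], -0.1945], [[-0.0093, 0.0987, 0.025], -0.2593], [[-0.0116, 0.1234, 0.0313], -0.3241]]
[[[0.0, 0.0, 0.021], 0.0], [[0.0, 0.0, 0.042], 0.0], [[0.0, 0.0, 0.063], 0.0], [[0.0, 0.0, 0.084], 0.0], [[0.0, 0.0, 0.105], 0.0]]
end [ 0.425  -0.226   0.036  -0.0012]
go [0.54901503 0.10040641]
[[[0.0, 0.0, -0.036], 0.0], [[0.0, 0.0, -0.072], 0.0], [[0.0, 0.0, -0.108], 0.0], [[0.0, 0.0, -0.144], 0.0], [[0.0, 0.0, -0.18], 0.0]]
[[[0.0103, -0.0272, 0.0], 0.0578], [[0.0207, -0.0544, 0.0], 0.1156], [[0.031, -0.0816, 0.0], 0.1733], [[0.0413, -0.1088, 0.0], 0.2311], [[0.0517, -0.136, 0.0], 0.2889]]
[[[-0.0027, -0.029, 0.0], 0.0578], [[-0.0053, -0.0579, 0.0], 0.1155], [[-0.0079, -0.0869, 0.0], 0.1733], [[-0.0106, -0.1159, 0.0], 0.2311], [[-0.0132, -0.1449, 0.0], 0.2889]]
[[[-0.0151, -0.0249, 0.0], 0.0578], [[-0.0301, -0.0498, 0.0], 0.1155], [[-0.0452, -0.0746, 0.0], 0.1733], [[-0.0603, -0.0995, 0.0], 0.2311], [[-0.0754, -0.1244, 0.0], 0.2889]]
[[[0.0, 0.0, 0.025], 0.0], [[0.0, 0.0, 0.05], 0.0], [[0.0, 0.0, 0.075], 0.0], [[0.0, 0.0, 0.1], 0.0], [[0.0, 0.0, 0.125], 0.0]]
[[[0.0, 0.0, 0.0062], 0.0], [[0.0, 0.0, 0.0125], 0.0], [[0.0, 0.0, 0.0187], 0.0], [[0.0, 0.0, 0.025], 0.0], [[0.0, 0.0, 0.0312], 0.0]]
end [ 5.4900e-01  1.0040e-01  5.5000e-02 -7.8003e+01]
```

Call:
send_rows(
  deltas=[
    [[0.0116,0.0073,-0.0011],-0.0295],
    [[0.0231,0.0146,-0.0022],-0.059],
    [[0.0347,0.0219,-0.0033],-0.0885],
    [[0.0517,0.0399,0.0029],-0.1534],
    [[0.0688,0.0579,0.0092],-0.2182],
  ],
  gripper=1,
)

```text
clock: 23.92
tool_pos: [0.5363, -0.0633, 0.2139]
orientation: [179.9, 0.0, -58.0]
force: [1.2, -0.2, 0.0]
opening: 0.086
gripper_force: 0.0
```

Call:
send_rows(
  deltas=[
    [[0.0099,0.0227,0.0062],-0.0648],
    [[0.0199,0.0454,0.0125],-0.1296],
    [[0.0299,0.0681,0.0187],-0.1944],
    [[0.0399,0.0908,0.025],-0.2592],
    [[0.0499,0.1135,0.0312],-0.324],
  ],
)

```text
clock: 24.33
tool_pos: [0.4793, -0.1452, 0.1888]
orientation: [179.9, 0.1, -28.9]
force: [-0.3, -0.0, 0.9]
opening: 0.0877
gripper_force: 0.0
```

Call:
send_rows(
  deltas=[
    [[-0.0023,0.0247,0.0063],-0.0649],
    [[-0.0046,0.0493,0.0125],-0.1297],
    [[-0.0069,0.074,0.0188],-0.1945],
    [[-0.0093,0.0987,0.025],-0.2593],
    [[-0.0116,0.1234,0.0313],-0.3241],
  ],
)

```text
clock: 24.75
tool_pos: [0.423, -0.2268, 0.1638]
orientation: [-180.0, 0.1, 0.3]
force: [-0.4, -0.4, -0.0]
opening: 0.0874
gripper_force: 0.0
```

Run:
```python
from h import *
p=ctrl.snapshot("top");s=ctrl.snapshot("side")
for q in(p,s):
    for d in ctrl.cut_out(q,"bulb_a_mid"):
      if d["conf"]>.15:
        ys,xs=np.nonzero(d["pixels"]);u=((xs.min()+xs.max())/2,(ys.min()+ys.max())/2);print(q["shot"],round(d["conf"],2),u,(xs.min(),xs.max(),ys.min(),ys.max()),np.round(at(q,u,.025),3),np.round(at(q,u,.043),3))
print(ctrl.get_obs()["tool_pos"])
cv2.imwrite("pics/b.png",cv2.resize(s["color"][230:410,200:350,::-1],None,fx=3,fy=3))
```

```text
21 0.86 (np.float64(324.5), np.float64(233.5)) (np.int64(314), np.int64(335), np.int64(224), np.int64(243)) [0.57  0.002 0.025] [0.568 0.003 0.043]
21 0.16 (np.float64(346.5), np.float64(221.0)) (np.int64(341), np.int64(352), np.int64(200), np.int64(242)) [ 0.598 -0.047  0.025] [ 0.596 -0.046  0.043]
22 0.64 (np.float64(322.5), np.float64(257.5)) (np.int64(312), np.int64(333), np.int64(247), np.int64(268)) [0.573 0.02  0.025] [ 0.571 -0.002  0.043]
[ 0.42377387 -0.22646753  0.1642987 ]
```

View pics/b.png

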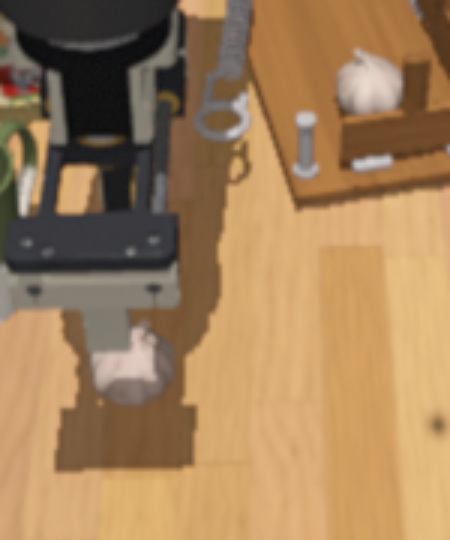

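Bulb A sits on the rack floor at crop (370,82). Bulb B is still at crop (132,368), under the gripper, so I'll pick it up.

Call:
send_rows(
  deltas=[
    [[0.0,0.0,0.021],0.0],
    [[0.0,0.0,0.042],0.0],
    [[0.0,0.0,0.063],0.0],
    [[0.0,0.0,0.084],0.0],
    [[0.0,0.0,0.105],0.0],
  ],
)

```text
clock: 25.37
tool_pos: [0.4251, -0.2256, 0.0803]
orientation: [180.0, -0.0, -0.1]
force: [0.1, 0.6, -0.0]
opening: 0.0878
gripper_force: 0.0
```

Call:
send_rows(
  deltas=[
    [[0,0,0],0],
    [[0,0,0],0],
    [[0,0,0],0],
    [[0,0,0],0],
    [[0,0,0],0],
  ],
  gripper=0.4,
)

```text
clock: 25.78
tool_pos: [0.4252, -0.2262, 0.082]
orientation: [180.0, -0.1, 0.0]
force: [-1.1, -0.2, -0.1]
opening: 0.06
gripper_force: 0.0
```

Call:
send_rows(
  deltas=[
    [[0,0,0],0],
    [[0,0,0],0],
    [[0,0,0],0],
    [[0,0,0],0],
    [[0,0,0],0],
  ],
)

```text
clock: 26.2
tool_pos: [0.4248, -0.2262, 0.0816]
orientation: [180.0, -0.0, 0.0]
force: [-1.5, 1.2, 6.5]
opening: 0.0449
gripper_force: 30.0
```

Call:
send_rows(
  deltas=[
    [[0.0,0.0,-0.036],0.0],
    [[0.0,0.0,-0.072],0.0],
    [[0.0,0.0,-0.108],0.0],
    [[0.0,0.0,-0.144],0.0],
    [[0.0,0.0,-0.18],0.0],
  ],
)

```text
clock: 26.62
tool_pos: [0.424, -0.2262, 0.2265]
orientation: [-180.0, 0.0, -0.0]
force: [1.2, -0.4, -0.7]
opening: 0.0453
gripper_force: 30.0
```

Call:
send_rows(
  deltas=[
    [[0.0103,-0.0272,0.0],0.0578],
    [[0.0207,-0.0544,0.0],0.1156],
    [[0.031,-0.0816,0.0],0.1733],
    [[0.0413,-0.1088,0.0],0.2311],
    [[0.0517,-0.136,0.0],0.2889],
  ],
)

```text
clock: 27.03
tool_pos: [0.4659, -0.1165, 0.2252]
orientation: [-180.0, -0.0, -26.3]
force: [0.3, -0.7, -1.1]
opening: 0.045
gripper_force: 30.0
```

Call:
send_rows(
  deltas=[
    [[-0.0027,-0.029,0.0],0.0578],
    [[-0.0053,-0.0579,0.0],0.1155],
    [[-0.0079,-0.0869,0.0],0.1733],
    [[-0.0106,-0.1159,0.0],0.2311],
    [[-0.0132,-0.1449,0.0],0.2889],
  ],
)

```text
clock: 27.45
tool_pos: [0.5073, -0.0075, 0.225]
orientation: [180.0, 0.0, -52.3]
force: [0.5, 0.0, -0.3]
opening: 0.0448
gripper_force: 30.0
```

Call:
send_rows(
  deltas=[
    [[-0.0151,-0.0249,0.0],0.0578],
    [[-0.0301,-0.0498,0.0],0.1155],
    [[-0.0452,-0.0746,0.0],0.1733],
    [[-0.0603,-0.0995,0.0],0.2311],
    [[-0.0754,-0.1244,0.0],0.2889],
  ],
)

```text
clock: 27.87
tool_pos: [0.5486, 0.1012, 0.2249]
orientation: [180.0, -0.0, -78.3]
force: [0.5, 0.5, 0.6]
opening: 0.045
gripper_force: 30.0
```

Call:
send_rows(
  deltas=[
    [[0.0,0.0,0.025],0.0],
    [[0.0,0.0,0.05],0.0],
    [[0.0,0.0,0.075],0.0],
    [[0.0,0.0,0.1],0.0],
    [[0.0,0.0,0.125],0.0],
  ],
)

```text
clock: 28.28
tool_pos: [0.5483, 0.1002, 0.1241]
orientation: [180.0, 0.0, -78.0]
force: [-0.2, -0.0, -0.5]
opening: 0.0448
gripper_force: 30.0
```

Call:
send_rows(
  deltas=[
    [[0.0,0.0,0.0065],0.0],
    [[0.0,0.0,0.013],0.0],
    [[0.0,0.0,0.019],0.0],
    [[0.0,0.0,0.025],0.0],
    [[0.0,0.0,0.031],0.0],
  ],
)

```text
clock: 28.7
tool_pos: [0.549, 0.1004, 0.1008]
orientation: [-179.9, 0.0, -78.0]
force: [-0.4, 0.1, -0.3]
opening: 0.0449
gripper_force: 30.0
```

Call:
send_rows(
  deltas=[
    [[0,0,0.001],0],
    [[0,0,0.001],0],
    [[0,0,0.001],0],
    [[0,0,0.001],0],
    [[0,0,0.001],0],
  ],
)

```text
clock: 29.12
tool_pos: [0.5486, 0.1002, 0.0997]
orientation: [-180.0, 0.0, -78.0]
force: [0.7, -0.5, 0.2]
opening: 0.0449
gripper_force: 30.0
```

Release, lift, and retreat to see the spring and stand clearly.

Call:
send_rows(
  deltas=[
    [[0,0,0.001],0],
    [[0,0,0.001],0],
    [[0,0,0.001],0],
    [[0,0,0.001],0],
    [[0,0,0.001],0],
  ],
  gripper=0.7,
)

```text
clock: 29.53
tool_pos: [0.5485, 0.1002, 0.0986]
orientation: [180.0, -0.0, -78.0]
force: [-0.8, -0.6, -0.6]
opening: 0.0611
gripper_force: 0.0
```

Call:
send_rows(
  deltas=[
    [[0,0,-0.01],0],
    [[0,0,-0.03],0],
    [[0,0,-0.06],0],
    [[0,0,-0.11],0],
    [[0,0,-0.16],0],
  ],
)

```text
clock: 29.95
tool_pos: [0.5477, 0.0998, 0.2278]
orientation: [179.9, -0.0, -78.0]
force: [1.2, 0.8, 0.5]
opening: 0.0613
gripper_force: 0.0
```

Call:
send_rows(
  deltas=[
    [[-0.045,0,-0.02],-0.07],
    [[-0.09,0,-0.02],-0.14],
    [[-0.135,0,-0.02],-0.21],
    [[-0.18,0,-0.02],-0.28],
    [[-0.22,0,-0.02],-0.35],
  ],
)

```text
clock: 30.37
tool_pos: [0.5113, 0.2741, 0.2438]
orientation: [-179.9, 0.0, -46.2]
force: [0.7, 0.3, 0.3]
opening: 0.0612
gripper_force: 0.0
```

Run:
```python
from h import *
p=ctrl.snapshot("top");s=ctrl.snapshot("side")
for q in(p,s):
  for n in ("bulb_a_mid","puller_grip","hook_end"):
    for d in ctrl.cut_out(q,n):
      if d["conf"]>.3:
        ys,xs=np.nonzero(d["pixels"]);print(n,q["shot"],round(d["conf"],2),(xs.min(),xs.max(),ys.min(),ys.max()))
print(ctrl.get_obs()["tool_pos"])
a=cv2.resize(p["color"][225:335,195:365,::-1],None,fx=4.5,fy=4.5,interpolation=cv2.INTER_CUBIC)
cv2.imwrite("pics/sp.png",a)
b=cv2.resize(s["color"][145:295,225:385,::-1],None,fx=4,fy=4,interpolation=cv2.INTER_CUBIC)
cv2.imwrite("pics/sp2.png",b)
```

```text
bulb_a_mid 23 0.8 (np.int64(315), np.int64(334), np.int64(224), np.int64(243))
bulb_a_mid 23 0.52 (np.int64(319), np.int64(353), np.int64(270), np.int64(285))
puller_grip 23 0.69 (np.int64(202), np.int64(224), np.int64(304), np.int64(327))
puller_grip 23 0.66 (np.int64(348), np.int64(368), np.int64(152), np.int64(175))
hook_end 23 0.61 (np.int64(319), np.int64(353), np.int64(270), np.int64(285))
bulb_a_mid 24 0.92 (np.int64(312), np.int64(333), np.int64(247), np.int64(268))
bulb_a_mid 24 0.47 (np.int64(314), np.int64(361), np.int64(248), np.int64(283))
puller_grip 24 0.84 (np.int64(231), np.int64(250), np.int64(155), np.int64(200))
puller_grip 24 0.63 (np.int64(393), np.int64(417), np.int64(248), np.int64(297))
hook_end 24 0.66 (np.int64(266), np.int64(283), np.int64(249), np.int64(276))
hook_end 24 0.55 (np.int64(379), np.int64(398), np.int64(180), np.int64(218))
[0.5120919  0.27137921 0.24285626]
```

View pics/sp.png

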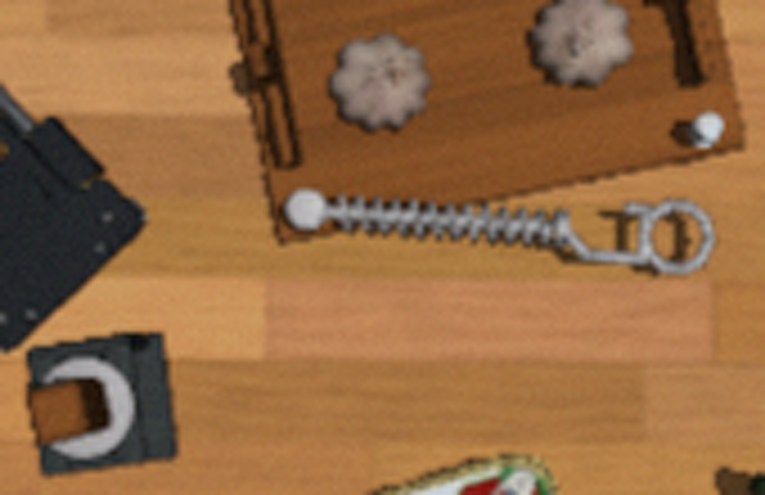

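View pics/sp2.png

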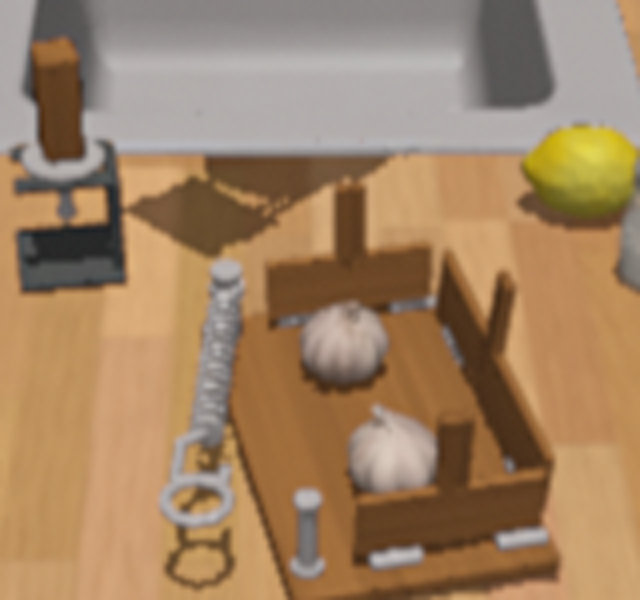

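Both bulbs are on the floor at (380,82) and (582,38) in the top crop. All three walls are upright, and the eye is at (677,237). The puller is next.

Run:
```python
from h import *
x,y=.3885,.238
plan([[x,y,.19,7.5,10],[x,y,.110,7.5,5]])
print("lift");plan([[x,y,.175,7.5,5],[.4723,-.0449,.165,7.5,10]],start=[x,y,.110,7.5])
```

```text
[[[-0.0076, 0.0141, 0.0007], -0.0601], [[-0.0152, 0.0282, 0.0015], -0.1202], [[-0.0227, 0.0423, 0.0022], -0.1803], [[-0.0303, 0.0564, 0.0029], -0.2405], [[-0.0379, 0.0705, 0.0037], -0.3006]]
[[[-0.0132, 0.0091, 0.0007], -0.0601], [[-0.0263, 0.0182, 0.0014], -0.1202], [[-0.0395, 0.0273, 0.0022], -0.1803], [[-0.0526, 0.0364, 0.0029], -0.2404], [[-0.0658, 0.0455, 0.0036], -0.3005]]
[[[0.0, 0.0, 0.02], 0.0], [[0.0, 0.0, 0.04], 0.0], [[0.0, 0.0, 0.06], 0.0], [[0.0, 0.0, 0.08], 0.0], [[0.0, 0.0, 0.1], 0.0]]
end [0.3885 0.238  0.11   7.4958]
lift
[[[0.0, 0.0, -0.0162], 0.0], [[0.0, 0.0, -0.0325], 0.0], [[0.0, 0.0, -0.0487], 0.0], [[0.0, 0.0, -0.065], 0.0], [[0.0, 0.0, -0.0812], 0.0]]
[[[0.0058, 0.0364, 0.0012], 0.0], [[0.0115, 0.0729, 0.0025], 0.0], [[0.0173, 0.1093, 0.0037], 0.0], [[0.0231, 0.1457, 0.0049], 0.0], [[0.0288, 0.1821, 0.0062], 0.0]]
[[[0.0058, 0.0365, 0.0013], 0.0], [[0.0116, 0.0729, 0.0025], 0.0], [[0.0174, 0.1093, 0.0037], 0.0], [[0.0231, 0.1457, 0.005], 0.0], [[0.0289, 0.1822, 0.0062], 0.0]]
end [ 0.4723 -0.0449  0.165   7.5   ]
```

Call:
send_rows(
  deltas=[
    [[-0.0076,0.0141,0.0007],-0.0601],
    [[-0.0152,0.0282,0.0015],-0.1202],
    [[-0.0227,0.0423,0.0022],-0.1803],
    [[-0.0303,0.0564,0.0029],-0.2405],
    [[-0.0379,0.0705,0.0037],-0.3006],
  ],
  gripper=0.8,
)

```text
clock: 31.18
tool_pos: [0.4499, 0.2543, 0.2398]
orientation: [-180.0, -0.0, -19.3]
force: [-0.7, 0.7, 0.0]
opening: 0.0702
gripper_force: 0.0
```

Call:
send_rows(
  deltas=[
    [[-0.0132,0.0091,0.0007],-0.0601],
    [[-0.0263,0.0182,0.0014],-0.1202],
    [[-0.0395,0.0273,0.0022],-0.1803],
    [[-0.0526,0.0364,0.0029],-0.2404],
    [[-0.0658,0.0455,0.0036],-0.3005],
  ],
)

```text
clock: 31.6
tool_pos: [0.3881, 0.2376, 0.2369]
orientation: [-180.0, -0.0, 7.7]
force: [0.3, -0.0, 0.1]
opening: 0.0703
gripper_force: 0.0
```

Call:
send_rows(
  deltas=[
    [[0.0,0.0,0.02],0.0],
    [[0.0,0.0,0.04],0.0],
    [[0.0,0.0,0.06],0.0],
    [[0.0,0.0,0.08],0.0],
    [[0.0,0.0,0.1],0.0],
  ],
)

```text
clock: 32.02
tool_pos: [0.3887, 0.238, 0.1565]
orientation: [-180.0, -0.0, 7.5]
force: [-0.2, 0.5, -0.2]
opening: 0.0701
gripper_force: 0.0
```

Call:
send_rows(
  deltas=[
    [[0,0,0],0],
    [[0,0,0],0],
    [[0,0,0],0],
    [[0,0,0],0],
    [[0,0,0],0],
  ],
  gripper=0,
)

```text
clock: 32.43
tool_pos: [0.3888, 0.239, 0.1578]
orientation: [-179.9, -0.1, 7.6]
force: [-0.8, 0.2, -0.4]
opening: 0.0423
gripper_force: 0.0
```

Call:
send_rows(
  deltas=[
    [[0,0,0],0],
    [[0,0,0],0],
    [[0,0,0],0],
    [[0,0,0],0],
    [[0,0,0],0],
  ],
)

```text
clock: 32.85
tool_pos: [0.3885, 0.2389, 0.1572]
orientation: [-180.0, -0.0, 7.6]
force: [-1.2, -1.1, 5.9]
opening: 0.0277
gripper_force: 27.7
```

Call:
send_rows(
  deltas=[
    [[0,0,0],0],
    [[0,0,0],0],
    [[0,0,0],0],
    [[0,0,0],0],
    [[0,0,0],0],
  ],
)

```text
clock: 33.27
tool_pos: [0.3885, 0.2389, 0.1572]
orientation: [-180.0, -0.0, 7.6]
force: [-2.0, -1.4, 6.0]
opening: 0.0277
gripper_force: 27.7
```

Call:
send_rows(
  deltas=[
    [[0,0,0],-0.02],
    [[0,0,0],-0.04],
    [[0,0,0],-0.05],
    [[0,0,0],-0.05],
    [[0,0,0],-0.05],
  ],
)

```text
clock: 33.68
tool_pos: [0.3887, 0.239, 0.1571]
orientation: [-180.0, -0.0, 12.1]
force: [-0.3, -0.2, 5.8]
opening: 0.0268
gripper_force: 28.8
```

Call:
send_rows(
  deltas=[
    [[0,0,0],-0.02],
    [[0,0,0],-0.04],
    [[0,0,0],-0.04],
    [[0,0,0],-0.04],
    [[0,0,0],-0.04],
  ],
)

```text
clock: 34.1
tool_pos: [0.3887, 0.2391, 0.1571]
orientation: [-180.0, -0.0, 15.6]
force: [0.6, 0.7, 4.2]
opening: 0.0268
gripper_force: 28.9
```

Run:
```python
from h import *
plan([[.3887,.2391,.175,15.6,5],[.4723,-.0449,.165,15.6,10]])
```

```text
[[[0.0, 0.0, -0.0162], 0.0001], [[0.0, 0.0, -0.0324], 0.0002], [[0.0, 0.0, -0.0487], 0.0003], [[0.0, 0.0, -0.0649], 0.0004], [[0.0, 0.0, -0.0811], 0.0005]]
[[[0.0006, 0.037, 0.0013], 0.0], [[0.0011, 0.074, 0.0025], 0.0], [[0.0016, 0.111, 0.0038], 0.0], [[0.0021, 0.148, 0.005], 0.0], [[0.0026, 0.185, 0.0063], 0.0]]
[[[0.0006, 0.037, 0.0012], 0.0], [[0.0011, 0.074, 0.0025], 0.0], [[0.0016, 0.111, 0.0037], 0.0], [[0.0021, 0.148, 0.005], 0.0], [[0.0026, 0.185, 0.0062], 0.0]]
end [ 0.4723 -0.0449  0.165  15.5976]
```

Call:
send_rows(
  deltas=[
    [[0,0,-0.016],0],
    [[0,0,-0.032],0],
    [[0,0,-0.049],0],
    [[0,0,-0.065],0],
    [[0,0,-0.081],0],
  ],
)

```text
clock: 34.52
tool_pos: [0.3879, 0.2383, 0.2216]
orientation: [180.0, 0.1, 15.6]
force: [1.3, 0.6, -2.6]
opening: 0.027
gripper_force: 28.7
```

Call:
send_rows(
  deltas=[
    [[0.0006,0.037,0.0013],0.0],
    [[0.0011,0.074,0.0025],0.0],
    [[0.0016,0.111,0.0038],0.0],
    [[0.0021,0.148,0.005],0.0],
    [[0.0026,0.185,0.0063],0.0],
  ],
)

```text
clock: 34.93
tool_pos: [0.43, 0.0954, 0.216]
orientation: [-180.0, 0.1, 15.6]
force: [1.8, 0.4, -1.4]
opening: 0.0264
gripper_force: 28.7
```

Call:
send_rows(
  deltas=[
    [[0.0006,0.037,0.0012],0.0],
    [[0.0011,0.074,0.0025],0.0],
    [[0.0016,0.111,0.0037],0.0],
    [[0.0021,0.148,0.005],0.0],
    [[0.0026,0.185,0.0062],0.0],
  ],
)

```text
clock: 35.35
tool_pos: [0.4721, -0.0466, 0.211]
orientation: [-180.0, 0.1, 15.6]
force: [0.7, 0.4, -0.6]
opening: 0.0269
gripper_force: 28.7
```

Run:
```python
from h import *
s=ctrl.snapshot("side");p=ctrl.snapshot("top");o=ctrl.get_obs();print(o["tool_pos"],o["orientation"],o["opening"])
b=cv2.resize(s["color"][195:295,235:320,::-1],None,fx=6,fy=6,interpolation=cv2.INTER_CUBIC)
g=o["tool_pos"]-[0,0,.047]
for X in(g-[0,0,.08],g-[0,0,.04],np.array([.4723,-.0449,.05])):
    u=(proj(s,X)[0]-[235,195]+.5)*6-.5;print(u);cv2.drawMarker(b,tuple(int(v) for v in u),(0,0,255),cv2.MARKER_CROSS,12,1)
cv2.imwrite("pics/eye.png",b)
for n in ("hook_end","puller_grip"):
    for d in ctrl.cut_out(s,n):
      if d["conf"]>.3:
        ys,xs=np.nonzero(d["pixels"]);print(n,round(d["conf"],2),(xs.min(),xs.max(),ys.min(),ys.max()))
```

```text
[ 0.47232509 -0.0480653   0.21052538] [1.79999185e+02 1.34621362e-01 1.54031374e+01] 0.026657840723743546
[226.0994606  373.11820663]
[222.1309641  272.89638536]
[229.43715564 447.25848422]
hook_end 0.62 (np.int64(266), np.int64(283), np.int64(249), np.int64(276))
hook_end 0.42 (np.int64(266), np.int64(283), np.int64(247), np.int64(276))
puller_grip 0.59 (np.int64(393), np.int64(417), np.int64(248), np.int64(297))
puller_grip 0.52 (np.int64(260), np.int64(284), np.int64(233), np.int64(257))
```

View pics/eye.png

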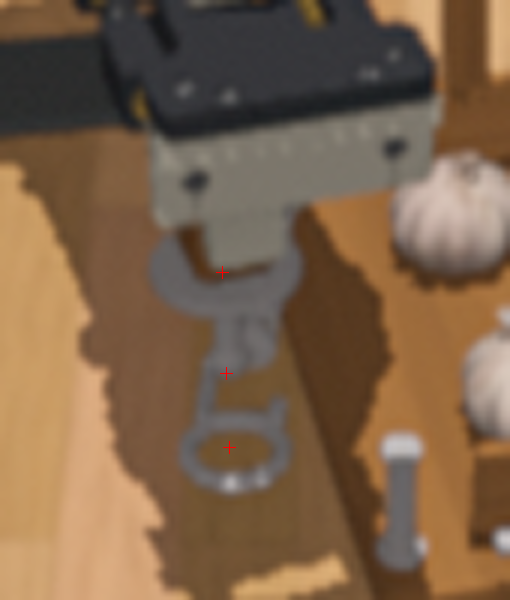

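Call:
send_rows(
  deltas=[
    [[0,0,0],0],
    [[0,0,0],0],
    [[0,0,0.01],0],
    [[0,0,0.02],0],
    [[0,0,0.03],0],
  ],
)

```text
clock: 35.97
tool_pos: [0.4722, -0.0445, 0.1867]
orientation: [-180.0, -0.0, 15.7]
force: [-0.2, 0.8, -2.2]
opening: 0.0264
gripper_force: 28.7
```

Call:
send_rows(
  deltas=[
    [[0,0,0.005],0],
    [[0,0,0.01],0],
    [[0,0,0.015],0],
    [[0,0,0.02],0],
    [[0,0,0.02],0],
  ],
)

```text
clock: 36.38
tool_pos: [0.4721, -0.0452, 0.1708]
orientation: [-180.0, 0.1, 15.7]
force: [-1.2, 0.4, -1.5]
opening: 0.0265
gripper_force: 28.7
```

Run:
```python
from h import *
P=np.array([.4846,.1366]);a0=-78.05
def w(r,phi,z=.110,n=1):
    a=np.radians(a0)+phi;return [P[0]+r*np.cos(a),P[1]+r*np.sin(a),z,15.6,n]
o=ctrl.get_obs()
print(w(.1815,-.277))
plan([[.4723,-.0449,.110,15.6,5]]+[w(r,-.277) for r in np.linspace(.1815,.252,11)[1:]],start=[.4723,-.0449,.124,15.6])
print("swing");plan([w(.252,f) for f in np.linspace(-.277,.008,11)[1:]],start=w(.252,-.277)[:4])
print("relax");plan([w(r,.008) for r in np.linspace(.252,.224,6)[1:]]+[w(.224,.008,.19,5)],start=w(.252,.008)[:4])
```

```text
[np.float64(0.4721890747010462), np.float64(-0.044475174812075746), 0.11, 15.6, 1]
[[[0.0, 0.0, 0.0035], 0.0], [[0.0, 0.0, 0.007], 0.0], [[0.0, 0.0, 0.0105], 0.0], [[0.0, 0.0, 0.014], 0.0], [[0.0, 0.0, 0.0175], 0.0]]
[[[-0.0029, 0.0078, 0.0], 0.0], [[-0.0059, 0.0161, 0.0], 0.0], [[-0.0088, 0.0244, 0.0], 0.0], [[-0.0118, 0.0327, 0.0], 0.0], [[-0.0147, 0.041, 0.0], 0.0]]
[[[-0.003, 0.0083, 0.0], 0.0], [[-0.0059, 0.0166, 0.0], 0.0], [[-0.0088, 0.0249, 0.0], 0.0], [[-0.0118, 0.0332, 0.0], 0.0], [[-0.0147, 0.0415, 0.0], 0.0]]
end [ 0.4674 -0.1148  0.11   15.6   ]
swing
[[[0.0085, 0.0029, 0.0], 0.0], [[0.0171, 0.0055, 0.0], 0.0], [[0.0257, 0.0079, 0.0], 0.0], [[0.0345, 0.01, 0.0], 0.0], [[0.0432, 0.0119, 0.0], 0.0]]
[[[0.0089, 0.0017, 0.0], 0.0], [[0.0177, 0.0031, 0.0], 0.0], [[0.0266, 0.0042, 0.0], 0.0], [[0.0356, 0.0051, 0.0], 0.0], [[0.0445, 0.0057, 0.0], 0.0]]
end [ 0.5387 -0.1095  0.11   15.6   ]
relax
[[[0.0004, -0.007, 0.0], 0.0], [[0.0008, -0.014, 0.0], 0.0], [[0.0012, -0.021, 0.0], 0.0], [[0.0016, -0.028, 0.0], 0.0], [[0.0019, -0.0349, 0.0], 0.0]]
[[[0.0, 0.0, -0.02], 0.0], [[0.0, 0.0, -0.04], 0.0], [[0.0, 0.0, -0.06], 0.0], [[0.0, 0.0, -0.08], 0.0], [[0.0, 0.0, -0.1], 0.0]]
end [ 0.5327 -0.0822  0.19   15.6   ]
```

Call:
send_rows(
  deltas=[
    [[0.0,0.0,0.0035],0.0],
    [[0.0,0.0,0.007],0.0],
    [[0.0,0.0,0.0105],0.0],
    [[0.0,0.0,0.014],0.0],
    [[0.0,0.0,0.0175],0.0],
  ],
)

```text
clock: 36.8
tool_pos: [0.4725, -0.0451, 0.1574]
orientation: [180.0, -0.0, 15.7]
force: [-0.2, 0.3, -1.7]
opening: 0.0268
gripper_force: 28.7
```

Call:
send_rows(
  deltas=[
    [[-0.003,0.008,0.0],0.0],
    [[-0.006,0.016,0.0],0.0],
    [[-0.009,0.024,0.0],0.0],
    [[-0.012,0.033,0.0],0.0],
    [[-0.0147,0.041,0.0],0.0],
  ],
)

```text
clock: 37.22
tool_pos: [0.47, -0.0805, 0.1577]
orientation: [-180.0, -0.0, 15.7]
force: [0.6, 3.5, -2.0]
opening: 0.0268
gripper_force: 28.7
```

Call:
send_rows(
  deltas=[
    [[-0.003,0.0083,0.0],0.0],
    [[-0.0059,0.0166,0.0],0.0],
    [[-0.0088,0.0249,0.0],0.0],
    [[-0.0118,0.0332,0.0],0.0],
    [[-0.0147,0.0415,0.0],0.0],
  ],
)

```text
clock: 37.63
tool_pos: [0.4677, -0.1154, 0.1576]
orientation: [-180.0, -0.0, 15.7]
force: [-0.1, 6.9, -2.7]
opening: 0.0268
gripper_force: 28.7
```

Run:
```python
from h import *
s=ctrl.snapshot("side");p=ctrl.snapshot("top");o=ctrl.get_obs();print(o["tool_pos"],o["orientation"],o["force"])
b=cv2.resize(s["color"][195:325,235:345,::-1],None,fx=4,fy=4,interpolation=cv2.INTER_CUBIC)
a=cv2.resize(p["color"][240:330,280:370,::-1],None,fx=3.8,fy=3.8,interpolation=cv2.INTER_CUBIC)
m=np.zeros((520,440+342,3),np.uint8);m[:,:440]=b;m[:342,440:]=a
cv2.imwrite("pics/pull2.png",m)
```

```text
[ 0.46759914 -0.11566872  0.15755016] [-1.79973160e+02 -1.92144254e-02  1.56214791e+01] [ 0.17458394  7.45957567 -2.01752558]
```

View pics/pull2.png

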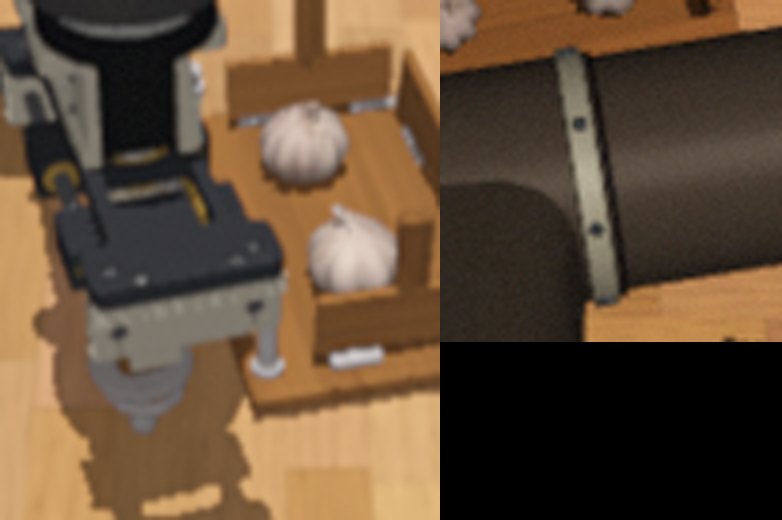

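The puller reads about 7 N of spring pull, so the ball is in the eye and the stretch is about 65 mm. I'll swing and relax.

Call:
send_rows(
  deltas=[
    [[0.0085,0.0029,0.0],0.0],
    [[0.017,0.0055,0.0],0.0],
    [[0.0257,0.008,0.0],0.0],
    [[0.0345,0.01,0.0],0.0],
    [[0.0432,0.012,0.0],0.0],
  ],
)

```text
clock: 38.15
tool_pos: [0.5036, -0.1147, 0.1575]
orientation: [-180.0, 0.0, 15.7]
force: [-1.0, 7.0, -1.6]
opening: 0.0262
gripper_force: 29.4
```

Call:
send_rows(
  deltas=[
    [[0.009,0.0017,0.0],0.0],
    [[0.0177,0.0031,0.0],0.0],
    [[0.0266,0.0042,0.0],0.0],
    [[0.0356,0.005,0.0],0.0],
    [[0.0445,0.0057,0.0],0.0],
  ],
)

```text
clock: 38.57
tool_pos: [0.5388, -0.1094, 0.1573]
orientation: [-180.0, 0.1, 15.7]
force: [-2.3, 6.2, -1.6]
opening: 0.0266
gripper_force: 29.4
```

Call:
send_rows(
  deltas=[
    [[0,0,0],0],
    [[0,0,0],0],
    [[0,0,0],0],
    [[0,0,0],0],
    [[0,0,0],0],
  ],
)

```text
clock: 38.98
tool_pos: [0.5384, -0.1094, 0.1573]
orientation: [-180.0, 0.1, 15.7]
force: [-1.1, 6.4, -1.4]
opening: 0.0268
gripper_force: 29.4
```

Call:
send_rows(
  deltas=[
    [[0.0004,-0.007,0.0],0.0],
    [[0.0008,-0.014,0.0],0.0],
    [[0.0012,-0.021,0.0],0.0],
    [[0.0016,-0.028,0.0],0.0],
    [[0.0019,-0.035,0.0],0.0],
  ],
)

```text
clock: 39.4
tool_pos: [0.5328, -0.0824, 0.1577]
orientation: [180.0, 0.0, 15.7]
force: [0.3, 0.5, -1.2]
opening: 0.026
gripper_force: 29.4
```

Call:
send_rows(
  deltas=[
    [[0,0,0],0],
    [[0,0,0],0],
    [[0,0,0],0],
    [[0,0,0],0],
    [[0,0,0],0],
  ],
)

```text
clock: 39.82
tool_pos: [0.533, -0.0826, 0.1576]
orientation: [180.0, 0.0, 15.7]
force: [-0.1, -0.3, -1.6]
opening: 0.0263
gripper_force: 29.4
```

Call:
send_rows(
  deltas=[
    [[0,0,-0.01],0],
    [[0,0,-0.025],0],
    [[0,0,-0.04],0],
    [[0,0,-0.06],0],
    [[0,0,-0.085],0],
  ],
)

```text
clock: 40.23
tool_pos: [0.5324, -0.0825, 0.226]
orientation: [-180.0, 0.1, 15.7]
force: [0.1, 0.1, -2.2]
opening: 0.0264
gripper_force: 29.4
```

Run:
```python
from h import *
plan([[.3887,.2391,.178,15.65,14],[.3887,.2391,.178,15.65,6]])
```

```text
[[[-0.0046, -0.0311, 0.0001], 0.0], [[-0.0092, -0.0622, 0.0002], 0.0], [[-0.0138, -0.0933, 0.0003], 0.0001], [[-0.0184, -0.1245, 0.0004], 0.0001], [[-0.023, -0.1556, 0.0005], 0.0001]]
[[[-0.0046, -0.0311, 0.0001], 0.0], [[-0.0092, -0.0622, 0.0001], 0.0], [[-0.0137, -0.0933, 0.0002], 0.0001], [[-0.0183, -0.1244, 0.0003], 0.0001], [[-0.0229, -0.1555, 0.0004], 0.0001]]
[[[-0.0046, -0.0312, 0.0001], 0.0], [[-0.0092, -0.0623, 0.0002], 0.0], [[-0.0138, -0.0934, 0.0003], 0.0001], [[-0.0184, -0.1245, 0.0004], 0.0001], [[-0.0184, -0.1245, 0.0004], 0.0001]]
[[[0.0, 0.0, 0.0], 0.0], [[0.0, 0.0, 0.0], 0.0], [[0.0, 0.0, 0.0], 0.0], [[0.0, 0.0, 0.0], 0.0], [[0.0, 0.0, 0.0], 0.0]]
end [ 0.3887  0.2391  0.178  15.6485]
```

Call:
send_rows(
  deltas=[
    [[-0.0046,-0.0311,0],0.0],
    [[-0.0092,-0.0622,0],0.0],
    [[-0.0138,-0.0933,0],0],
    [[-0.0184,-0.1245,0],0],
    [[-0.023,-0.1556,0],0],
  ],
)

```text
clock: 40.65
tool_pos: [0.481, 0.0333, 0.2263]
orientation: [-180.0, -0.0, 15.7]
force: [0.3, 0.8, -0.8]
opening: 0.0261
gripper_force: 29.4
```

Call:
send_rows(
  deltas=[
    [[-0.0046,-0.0311,0],0.0],
    [[-0.0092,-0.0622,0],0.0],
    [[-0.0137,-0.0933,0],0],
    [[-0.0183,-0.1244,0],0],
    [[-0.0229,-0.1555,0],0],
  ],
)

```text
clock: 41.07
tool_pos: [0.4297, 0.1483, 0.2264]
orientation: [-180.0, -0.1, 15.7]
force: [0.1, -0.8, -1.4]
opening: 0.0262
gripper_force: 29.4
```

Call:
send_rows(
  deltas=[
    [[-0.0046,-0.0312,0],0.0],
    [[-0.0092,-0.0623,0],0.0],
    [[-0.0138,-0.0934,0],0],
    [[-0.0184,-0.1245,0],0],
    [[-0.0184,-0.1245,0],0],
  ],
)

```text
clock: 41.48
tool_pos: [0.3885, 0.2423, 0.2266]
orientation: [-179.9, -0.1, 15.8]
force: [0.2, -0.1, 0.2]
opening: 0.0261
gripper_force: 29.4
```

Call:
send_rows(
  deltas=[
    [[0,0,0],0],
    [[0,0,0],0],
    [[0,0,0],0],
    [[0,0,0],0],
    [[0,0,0],0],
  ],
)

```text
clock: 41.9
tool_pos: [0.3894, 0.2386, 0.2257]
orientation: [180.0, 0.0, 15.6]
force: [-0.6, -0.3, -0.7]
opening: 0.026
gripper_force: 29.4
```

Run:
```python
from h import *
s=ctrl.snapshot("side");o=ctrl.get_obs();print(o["tool_pos"],o["orientation"],o["opening"])
b=cv2.resize(s["color"][130:310,225:365,::-1],None,fx=3.3,fy=3.3,interpolation=cv2.INTER_CUBIC)
cv2.imwrite("pics/hk.png",b)
plan([[.3887,.2391,.122,15.6,5],[.3887,.2391,.1105,15.6,5]])
```

```text
[0.38938004 0.23868672 0.22565085] [1.79998645e+02 1.72227542e-03 1.56331209e+01] 0.026147321521851244
[[[-0.0001, -0.0001, 0.0142], 0.0001], [[-0.0003, -0.0003, 0.0283], 0.0001], [[-0.0004, -0.0004, 0.0425], 0.0002], [[-0.0005, -0.0006, 0.0567], 0.0003], [[-0.0007, -0.0007, 0.0708], 0.0004]]
[[[0.0, 0.0, 0.0029], 0.0], [[0.0, 0.0, 0.0058], 0.0], [[0.0, 0.0, 0.0086], 0.0], [[0.0, 0.0, 0.0115], 0.0], [[0.0, 0.0, 0.0144], 0.0]]
end [ 0.3887  0.2391  0.1105 15.5971]
```

View pics/hk.png

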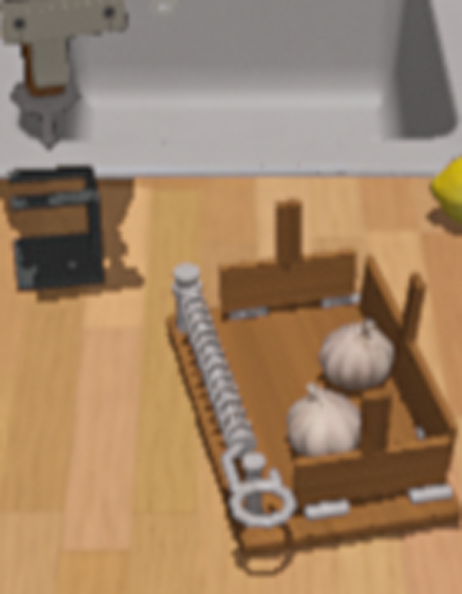

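The hook is caught on the post at (255,465). The left bulb has shifted to (357,355), probably the random knock, and I'll check that after hanging the puller.

Call:
send_rows(
  deltas=[
    [[0,0,0.014],0],
    [[0,0,0.028],0],
    [[0,0,0.042],0],
    [[0,0,0.056],0],
    [[0,0,0.07],0],
  ],
)

```text
clock: 42.37
tool_pos: [0.3894, 0.2389, 0.1692]
orientation: [-180.0, -0.0, 15.7]
force: [0.8, -0.6, -1.2]
opening: 0.0261
gripper_force: 29.4
```

Call:
send_rows(
  deltas=[
    [[0.0,0.0,0.003],0.0],
    [[0.0,0.0,0.006],0.0],
    [[0.0,0.0,0.009],0.0],
    [[0.0,0.0,0.012],0.0],
    [[0.0,0.0,0.0145],0.0],
  ],
)

```text
clock: 42.78
tool_pos: [0.3894, 0.2395, 0.1583]
orientation: [-180.0, -0.0, 15.7]
force: [0.5, -0.1, -1.9]
opening: 0.0264
gripper_force: 29.4
```

Call:
send_rows(
  deltas=[
    [[0,0,0.0005],0],
    [[0,0,0.0005],0],
    [[0,0,0.0005],0],
    [[0,0,0.0005],0],
    [[0,0,0.0005],0],
  ],
)

```text
clock: 43.2
tool_pos: [0.3892, 0.2394, 0.1577]
orientation: [-180.0, -0.0, 15.7]
force: [-0.2, 0.1, -1.0]
opening: 0.026
gripper_force: 29.4
```

Just above contact. I'll lower 1 mm, release slowly, lift and retreat.

Call:
send_rows(
  deltas=[
    [[0,0,0.001],0],
    [[0,0,0.001],0],
    [[0,0,0.0015],0],
    [[0,0,0.0015],0],
    [[0,0,0.0015],0],
  ],
)

```text
clock: 43.62
tool_pos: [0.3893, 0.2395, 0.1572]
orientation: [-180.0, -0.0, 15.7]
force: [-3.1, -1.1, 8.5]
opening: 0.0261
gripper_force: 29.4
```

Call:
send_rows(
  deltas=[
    [[0,0,0],0],
    [[0,0,0],0],
    [[0,0,0],0],
    [[0,0,0],0],
    [[0,0,0],0],
  ],
  gripper=0.7,
)

```text
clock: 44.03
tool_pos: [0.3891, 0.2392, 0.1563]
orientation: [180.0, 0.0, 15.7]
force: [-0.3, 0.4, 1.0]
opening: 0.0536
gripper_force: 0.0
```

Call:
send_rows(
  deltas=[
    [[0,0,-0.01],0],
    [[0,0,-0.03],0],
    [[0,0,-0.06],0],
    [[0,0,-0.09],0],
    [[0,0,-0.12],0],
  ],
)

```text
clock: 44.45
tool_pos: [0.389, 0.2391, 0.254]
orientation: [180.0, 0.0, 15.7]
force: [0.8, -0.1, -0.2]
opening: 0.0614
gripper_force: 0.0
```

Call:
send_rows(
  deltas=[
    [[0,-0.04,0],0],
    [[0,-0.08,0],0],
    [[0,-0.12,0],0],
    [[0,-0.16,0],0],
    [[0,-0.2,0],0],
  ],
)

```text
clock: 44.87
tool_pos: [0.3453, 0.3946, 0.2533]
orientation: [-180.0, -0.0, 15.7]
force: [0.7, -0.3, -0.8]
opening: 0.0615
gripper_force: 0.0
```

Run:
```python
from h import *
p=ctrl.snapshot("top");s=ctrl.snapshot("side")
a=cv2.resize(p["color"][170:335,190:365,::-1],None,fx=2.3,fy=2.3,interpolation=cv2.INTER_CUBIC)
b=cv2.resize(s["color"][145:310,225:365,::-1],None,fx=2.8,fy=2.8,interpolation=cv2.INTER_CUBIC)
m=np.zeros((max(a.shape[0],b.shape[0]),a.shape[1]+b.shape[1],3),np.uint8);m[:a.shape[0],:a.shape[1]]=a;m[:b.shape[0],a.shape[1]:]=b
cv2.imwrite("pics/end.png",m);print(m.shape,a.shape)
for q in(p,s):
    for d in ctrl.cut_out(q,"bulb_a_mid"):
      if d["conf"]>.3:
        ys,xs=np.nonzero(d["pixels"]);u=((xs.min()+xs.max())/2,(ys.min()+ys.max())/2);w=at(q,u,.043)[:2]-ORG;print(u,(xs.min(),xs.max(),ys.min(),ys.max()),"rack",np.round(1e3*np.array([w[0]*np.cos(A)+w[1]*np.sin(A),-w[0]*np.sin(A)+w[1]*np.cos(A)]),1))
```

```text
(462, 794, 3) (379, 402, 3)
(np.float64(324.5), np.float64(233.0)) (np.int64(314), np.int64(335), np.int64(223), np.int64(243)) rack [-11.1 -48.8]
(np.float64(322.5), np.float64(258.0)) (np.int64(312), np.int64(333), np.int64(249), np.int64(267)) rack [ -9.7 -55.4]
(np.float64(239.5), np.float64(177.0)) (np.int64(230), np.int64(249), np.int64(155), np.int64(199)) rack [-128.9  297.8]
```

View pics/end.png

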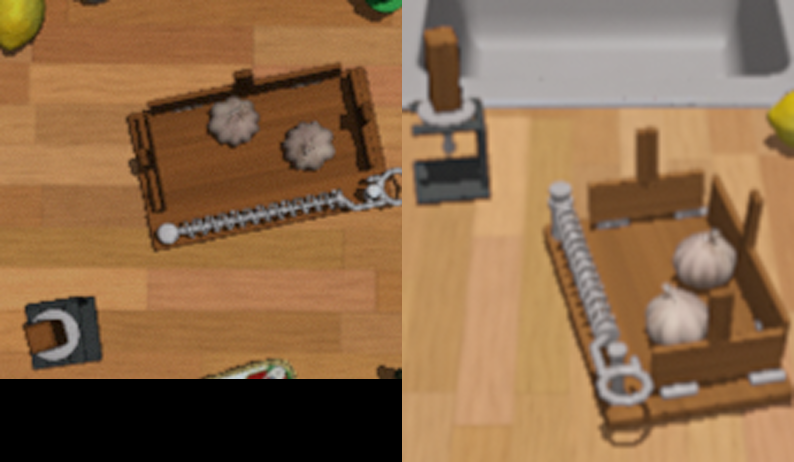

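Run:
```python
from h import *
p=ctrl.snapshot("top");s=ctrl.snapshot("side")
for q,u in((p,(291.5,222)),(s,((705-402)/2.8+225,260/2.8+145))):
    w=at(q,u,.043)[:2]-ORG;print(np.round(1e3*np.array([w[0]*np.cos(A)+w[1]*np.sin(A),-w[0]*np.sin(A)+w[1]*np.cos(A)]),1))
print(ctrl.get_obs()["force"]);print(ctrl.close_job())
```

```text
[27.8 18.2]
[29.8  5. ]
[ 0.81626077 -0.73800228 -0.13049941]
the job is handed in; nothing more can be done
None
```

I handed the job in at about 45 s: all three walls are upright, both garlic bulbs lie side by side on the rack floor, the hook is caught on the post and the puller hangs in its stand; one bulb got shifted a few centimetres after I placed it and now rests close to the back wall, but it's still on the floor, so I left it there.

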